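# Poke the stuck adapter sleeve out of its stand

### The arm

A 6-joint arm with a two-finger parallel gripper is mounted at the origin on a cart in front of the work surface, level with it; the furniture and walls round the work are solid. World frame = base frame: x ahead of the robot, y to its left, z up, the work surface at z = 0. Lengths are in mm, angles in rad, forces in N, time in s.
With the tool pointing down it reaches from about 400 to 925 mm from the base axis. Payload 12.5 kg.
Tool frame: the origin (TCP) lies at the very end of the fingers, on their centre line; the grasp point (between the pads) lies 19 mm behind it; z points along the fingers, y is the line along which they close (so a half turn about z gives the same grasp; the last joint's range is limited). The gripper opens to 95 mm and grips with 3 to 60 N. Pads are 20 mm wide; open, the fingers measure 119 mm over their backs; the gripper's body (75 mm by 180 mm) begins 59 mm behind the grasp point.
Start: joints at [1.205, 0.491, 1.559, -0, 1.092, -0.106], TCP at [160.537, 604.049, 214.661] pointing down, gripper open.
Joint ranges: [-3.1, 3.1], [-0.84, 2.19], [0.05, 2.79], [-1.13, 4.28], [0.06, 2.93], [-2.69, 2.69]. Speed limits (rad/s): [2.22, 2.22, 2.79, 3.14, 3.14, 3.14].

### API

Orientations are given as [roll, pitch, yaw] about the fixed x, y, z axes, in that order (R = Rz(yaw) Ry(pitch) Rx(roll)).
In Python, from cell import * gives the robot as it stands.
- The arm moves only by the tool step_arm, never from a script. Its argument "plan" is a list of rows, each an object of numbers: "x", "y", "z": the shift along the tool's x, y, z in units of 25 mm (1.0 is 25 mm); "rx", "ry", "rz": the turn, a rotation vector about the tool's x, y, z in units of 0.1 rad (1.0 is 0.1 rad). In form: [{"x": .., "y": .., "z": .., "rx": .., "ry": .., "rz": ..}, ...]. A call has exactly 10 rows; each row shifts and turns the commanded pose from where the row before left it, along the tool's axes as they then stand; what a row does not reach is not made up. A row lasts 1/12 s, in which the tool goes at most 41.7 mm and 7.16 degrees, less where a joint would pass 70% of its speed; a pose out of reach is approached as far as the arm can. A call with a number of a shift or a turn outside -1 to 1 is refused whole. A call with a gripper value outside its range is refused whole. "jaw" is the closure, from -1 (fully open) to 1 (shut), so that 0 is half open, set as the call begins (left out, the last holds). The fingers move at their own pace and stop on an object; the grip force is fixed at half the most. Time passes only in rows, so rows that do not move let the fingers close, or fill a call up. It gives the time, the measured TCP pose, the force, the opening and the grip force at its end, in the units of the state.
- state(): the state, without advancing time (a new reading comes with each control period).
- read_camera(name): name is "scene" or "side" or "wrist"; returns a dict with "image" (384x512x3 uint8, red, green, blue), "depth" (384x512 float32, mm along the optical axis (not along the pixel's ray), 0 where there is no reading), "vfov" (degrees; the focal length in pixels is half the picture's height over the tangent of half this angle, whatever the lens; pixels are square), "cx", "cy" (the principal point, pixels), "R" (3x3) and "t" (3): a world point X has camera coordinates R X + t. Camera axes: x right, y down, z forward; pixel columns grow to the right and rows downward; lengths in mm; the calibration is good to about 2 mm. A picture is of the moment at which its call begins.
- job_done(): hands the job in; it is judged then, once.
The state is a dict: "t": time; "joints": joint angles; "qvel": joint speeds; "tau": joint torques, N m; "eef_pos": TCP position; "tcp_rot": TCP orientation; "ft_force": force on the tool from outside, world axes, zero at the start; "moment": the same for the moment, N m; "opening": opening from 0.0 (shut) to 1.0 (fully open); "grip_force": force on a finger pad.
Only numpy, scipy, OpenCV 4.12 (cv2) and the standard library are available. Lean on these libraries where they do the work, as an engineer would, in place of code of your own. Each camera call takes 0.05 s, during which the arm holds its last target. There are 200 camera calls.

### The job

The white adapter sleeve sits too deep in the stand to be gripped: take the push-out key by its handle, bring its pin under the stand from the open front and push the sleeve up through the access hole, gently, until the key's foot stops against the stand's underside. Then stand the key back upright on the open worktop clear of the stand, pull the raised sleeve out from above and set it down gently, upright, in the parts tray. Leave the glass vial, the aluminium tin and the amber bottle alone.

Things in the scene. Friction and masses are not known exactly. Their poses are not given: they have to be found in the camera images.
- stand: aluminium bridge stand fixed to the worktop. Origin on the worktop under the bore axis, z up, open front towards its -x. Deck: 110 wide (y, centred), from x -28 to +42, underside (with guide plate) at z 50, top at z 82. Two cheeks carry it (inner faces at y -45 and +45), the space between is open front and back. Flanges 18 wide, 5 high lie outside the cheeks; a screw head stands 4 proud of each side.
- access_hole (a point): point on the bore axis at the lower face of the 3 thick, 46 square steel guide plate under the deck, 50 above the worktop. The plate has the access hole, 9.5 across with a 1 mm chamfer; it was screwed on by eye, so the hole lies up to 1.5 mm off the bore axis in x and in y, which no reading shows: feel for it. Above the plate the way is 16 wide, to the sleeve's bottom at z 56.
- recess_top (a point): upper mouth of the round recess, centred in the deck's top on the bore axis, 82 above the worktop. The recess is 25 across and 26 deep. Two spring plungers in its wall (y -12 and +12, 6 below the top) squeeze the sleeve, so that it moves stiffly (about 3 to 12 N) and stays at the height to which it is pushed.
- sleeve_center (a point): centre (half-way up) of the loose white adapter sleeve: smooth cylinder 24 in diameter, 24 high, blind bore 14 wide open at the top, closed flat bottom; z along its axis, up; 40 g. At the start it sits on the floor of the stand's recess, its top 2 below the deck's top.
- key_grip (a point): grip point of the loose push-out key, on the axis of its upright grey handle, 110 above the underside of its foot, 20 below the handle's top. The handle is a bar 14 thick (key's x) by 24 wide (y). z up. Pushing up at the pin tips the key in the fingers: grip the 14 mm thickness firmly (fingers closing along the key's x). About 160 g.
- key_foot (a point): underside of the key's foot below the handle axis. The foot is a flat plate 6 thick and 24 wide, from 16 behind the handle axis (-x) to 60 ahead of it (+x); the key stands by itself on it.
- key_tip (a point): top end of the key's upright pin, 50 ahead of the handle axis (key's +x), 30 above the underside of the foot, 24 above its upper face. The pin is 8 in diameter, narrowing to 6 at the end. With the foot against the stand's underside the sleeve stands 18 above its seat, 16 proud of the deck.
- tray_in (a point): centre of the inner floor of the loose square steel parts tray, 110 by 110 outside, walls 4 thick and 14 high, floor 4 above the worktop; z up; 350 g.
- vial: bystander: small glass vial, 33 in diameter, 57 high, origin at the centre of its underside
- tin: bystander: turned aluminium tin, 49 in diameter, 38 high, origin at the centre of its underside
- amber: bystander: amber glass bottle, 56 in diameter, 103 high, origin at the centre of its underside

How it is judged (in metres and radians):
On the way, in this order (a step that is already met when the one before it is completed fails the run):
1. the sleeve is poked up at least 16.5 mm from its seat (18 is where the key's foot meets the stand's underside), untouched by the fingers (z of sleeve_center in the frame of stand between 0.0845 and 0.1 m and contact force between the fingers and sleeve below 0.1 N), for 0.1 s.
2. the key stands upright on the worktop again, let go, clear of the stand, while the sleeve still stands raised in it (height (world z) of key_grip below 0.114 m and angle between key_grip's own z axis and vertical below 0.06 rad and horizontal distance between key_grip and stand above 0.11 m and contact force between the fingers and key below 0.1 N and z of sleeve_center in the frame of stand above 0.076 m and horizontal distance between sleeve_center and stand below 0.006 m), for 0.2 s.
At the end, for the whole second after the job is handed in: the sleeve stands upright (within 0.1 rad) and still on the tray's floor, its axis within 45 mm of the tray's centre; the key stands upright (within 0.06 rad) on its foot on the worktop, its handle more than 110 mm from the bore axis of the stand; both are let go (z of sleeve_center in the frame of tray_in between 0.009 and 0.015 m and horizontal distance between sleeve_center and tray_in below 0.045 m and angle between sleeve_center's own z axis and vertical below 0.1 rad and linear speed of each of sleeve, key below 0.02 m/s and contact force between sleeve and tray above 0.05 N and contact force between the arm and sleeve below 0.05 N and height (world z) of key_grip below 0.114 m and angle between key_grip's own z axis and vertical below 0.06 rad and horizontal distance between key_grip and stand above 0.11 m); the robot touches nothing.
It fails at once if the key presses on the sleeve with more than 25 N (contact force between key and sleeve above 25 N).
It fails at once if the key presses on the stand with more than 25 N (contact force between key and stand above 25 N).
It fails at once if the sleeve is thrown or pressed onto the tray with more than 30 N (contact force between sleeve and tray above 30 N).
It fails at once if a bystander is moved more than 15 mm or tipped (distance of any of vial, tin, amber from where it was at the start of the episode above 0.015 m or angle between any of vial, tin, amber's own z axis and vertical above 0.3 rad).
It also fails if it takes over 72 s, if anything falls off the work surface, if the arm or the gripper's body presses on something with over 40 N, if the wrist force passes 120 N, or if a joint passes its speed limit or range.

## Working session

There is one attempt and no reset: what is moved stays moved. The work goes in short steps, Python scripts to look and compute and a tool call to move; the robot and the scene stay as the last step left them, time stands still between calls to the robot, and variables do not carry over. Pictures are saved under pics/ and viewed, at most 10 in all, crops included, and the job is handed in when it is done.

Besides the shell and the picture viewer there is one more tool, called after ">>>" as name([rows], argument=value, ...), one row to a line, values as JSON. step_arm: Moves the arm, as the interface text tells. Shifts and turns lie within -1 to 1; 1 stands for 25 mm of shift or 0.1 rad of turn. Its arguments: {"type":"object","properties":{"plan":{"type":"array","items":{"type":"object","properties":{"x":{"type":"number"},"y":{"type":"number"},"z":{"type":"number"},"rx":{"type":"number"},"ry":{"type":"number"},"rz":{"type":"number"}}}},"jaw":{"type":"number"}},"required":["plan"]}

```bash
mkdir -p pics; ls; cat > h.py <<'E'
import numpy as np, cv2
from cell import *
def save(c,n): cv2.imwrite('pics/'+n+'.png',cv2.cvtColor(c['image'],cv2.COLOR_RGB2BGR))
def f(c): return c['image'].shape[0]/2/np.tan(np.radians(c['vfov'])/2)
def pts(c):
    h,w=c['depth'].shape; u,v=np.meshgrid(np.arange(w),np.arange(h)); d=c['depth'].astype(float)
    P=np.stack([(u-c['cx'])/f(c)*d,(v-c['cy'])/f(c)*d,d],-1)
    return (P-np.array(c['t']))@np.array(c['R'])   # R^T (P-t)
def ray(c,u,v,z):
    R=np.array(c['R']);t=np.array(c['t']); o=-R.T@t; d=R.T@np.array([(u-c['cx'])/f(c),(v-c['cy'])/f(c),1])
    return o+d*(z-o[2])/d[2]
def proj(c,X):
    p=np.array(c['R'])@np.array(X)+np.array(c['t']); return p[:2]/p[2]*f(c)+[c['cx'],c['cy']]
E
python3 - <<'E'
from h import *
s=state(); print({k:np.round(v,3) for k,v in s.items()})
ims=[]
for n in ['scene','side','wrist']:
    c=read_camera(n); save(c,n+'0'); np.save('pics/'+n+'0.npy',c,allow_pickle=True); R=np.array(c['R']);print(n,c['vfov'],c['cx'],c['cy'],(-R.T@c['t']).round(),R[2].round(2))
E
```

```text
pics
{'t': np.float64(0.0), 'joints': array([ 1.205,  0.492,  1.559,  0.   ,  1.092, -0.106]), 'qvel': array([-0.001, -0.001,  0.001, -0.   ,  0.002, -0.001]), 'tau': array([-1.0000e-03, -6.1263e+01, -2.5818e+01,  6.9000e-02,  4.8000e-02,
       -0.0000e+00]), 'eef_pos': array([160.436, 603.802, 214.081]), 'tcp_rot': array([-3.141, -0.   ,  2.882]), 'ft_force': array([-0.344,  0.27 , -0.243]), 'moment': array([-0.045, -0.013, -0.043]), 'grip_force': np.float64(0.0), 'opening': np.float64(1.003)}
scene 46.54179142992984 251.19549225367226 195.19282446701365 [  46. -275.  842.] [ 0.52  0.44 -0.73]
side 52.90121645155617 256.16633407382443 192.53819092431044 [288. 841. 681.] [ 0.28 -0.72 -0.64]
wrist 69.53214754774226 257.31685639130086 188.03734758256832 [ 82. 625. 385.] [ 0.27 -0.08 -0.96]
```

View pics/scene0.png

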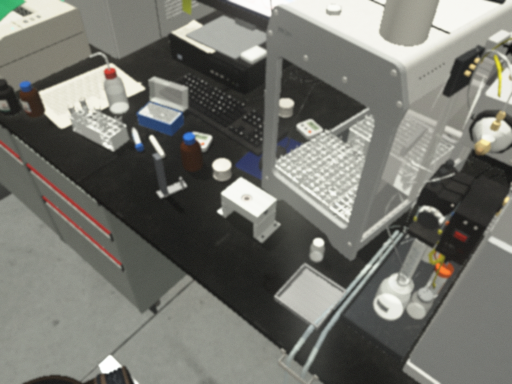

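View pics/side0.png

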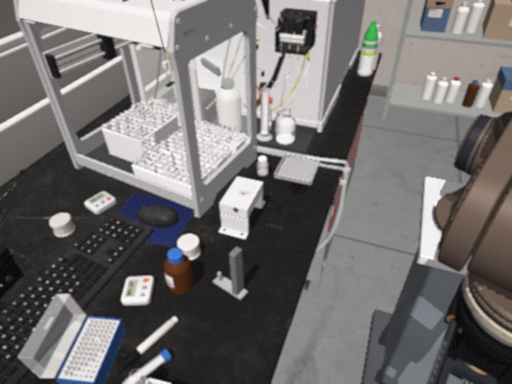

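Scene view: key handle at (158,170) with its foot reaching to (185,187); stand deck (250,200) with recess (247,198); tray (310,293), vial (317,250), tin (222,168), amber (192,152). Side view: key (237,272), stand (240,205), tray (297,168).

```bash
python3 - <<'E'
from h import *
for n,pp in [('scene',[(158,150),(160,180),(185,187),(165,192),(247,198),(240,190),(260,200),(310,290),(317,242),(222,163),(190,138)]),('side',[(237,255),(237,275),(225,283),(240,293),(243,190),(297,168),(262,158),(188,240),(177,258)])]:
    c=np.load(f'pics/{n}0.npy',allow_pickle=True).item(); P=pts(c)
    for u,v in pp: print(n,u,v,P[v,u].round(0))
    for nm,(lo,hi,x0,x1,y0,y1) in dict(a=(8,200,250,900,-300,600)).items():
        m=(P[...,2]>lo)&(P[...,2]<hi)&(P[...,0]>250)&(P[...,0]<750)&(P[...,1]>-350)&(P[...,1]<500)&(c['depth']>0)
        k,l,st,ce=cv2.connectedComponentsWithStats(m.astype(np.uint8))
        for i in range(1,k):
            if st[i,4]>40:
                q=P[l==i]; print(n,st[i],q.min(0).round(),q.max(0).round())
for n,(x,y,w,h) in dict(scene=(140,120,200,215),side=(160,140,170,170)).items():
    im=cv2.imread(f'pics/{n}0.png')[y:y+h,x:x+w]; cv2.imwrite(f'pics/{n}z.png',cv2.resize(im,None,fx=2.7,fy=2.7,interpolation=cv2.INTER_CUBIC))
a=cv2.imread('pics/scenez.png');b=cv2.imread('pics/sidez.png')
H=max(a.shape[0],b.shape[0]);o=np.zeros((H,a.shape[1]+b.shape[1],3),np.uint8);o[:a.shape[0],:a.shape[1]]=a;o[:b.shape[0],a.shape[1]:]=b
s=min(800/o.shape[1],600/o.shape[0],1);cv2.imwrite('pics/z.png',cv2.resize(o,None,fx=s,fy=s));print(s*2.7)
E
```

```text
scene 158 150 [594. 525.  12.]
scene 160 180 [493. 393.  59.]
scene 185 187 [550. 372.   3.]
scene 165 192 [496. 387.  17.]
scene 247 198 [579. 184.  71.]
scene 240 190 [579. 206.  84.]
scene 260 200 [587. 151.  82.]
scene 310 290 [512. -52.   5.]
scene 317 242 [591.  -8.  57.]
scene 222 163 [656. 338.  35.]
scene 190 138 [619. 412. 103.]
scene [ 221  127  182  133 8888] [541. -96.   8.] [750. 282. 200.]
scene [180 133  33  37 826] [595. 389.   8.] [734. 500. 105.]
scene [153 153  16  43 325] [490. 382.   8.] [510. 410. 132.]
scene [213 159  19  21 308] [624. 307.   8.] [673. 357.  41.]
scene [309 239  16  23 286] [575. -28.   8.] [605.   5.  59.]
scene [ 275  238  184  124 2090] [ 397. -274.    8.] [750.  -4. 199.]
scene [ 372  239   82   83 3172] [ 527. -267.    8.] [ 743. -167.  199.]
scene [433 252   7   9  49] [ 678. -228.   21.] [ 749. -213.  120.]
scene [ 403  313   74   71 2737] [ 482. -350.    8.] [ 589. -280.  200.]
scene [296 332  13  16  44] [ 390. -110.    8.] [ 428. -101.   11.]
side 237 255 [497. 404. 125.]
side 237 275 [498. 409.  72.]
side 225 283 [536. 391.   6.]
side 240 293 [497. 403.   5.]
side 243 190 [581. 172.  80.]
side 297 168 [505. -59.   7.]
side 262 158 [595.  -3.  58.]
side 188 240 [653. 331.  37.]
side 177 258 [614. 432. 101.]
side [  175    68   163   149 10215] [ 404. -350.    8.] [750. 229. 200.]
side [257 156  12  19 186] [578. -19.   8.] [610.  11.  59.]
side [ 220  176   43   57 1645] [544. 121.   8.] [617. 243.  85.]
side [163 208  16  19 216] [724. 239.   8.] [750. 288.  37.]
side [ 164  234   36   59 1427] [596. 310.   8.] [675. 452. 105.]
side [229 247  16  49 546] [491. 388.   8.] [512. 414. 132.]
side [122 276  32  28 687] [662. 436.   8.] [735. 500.  21.]
2.1621621621621623
```

View pics/z.png

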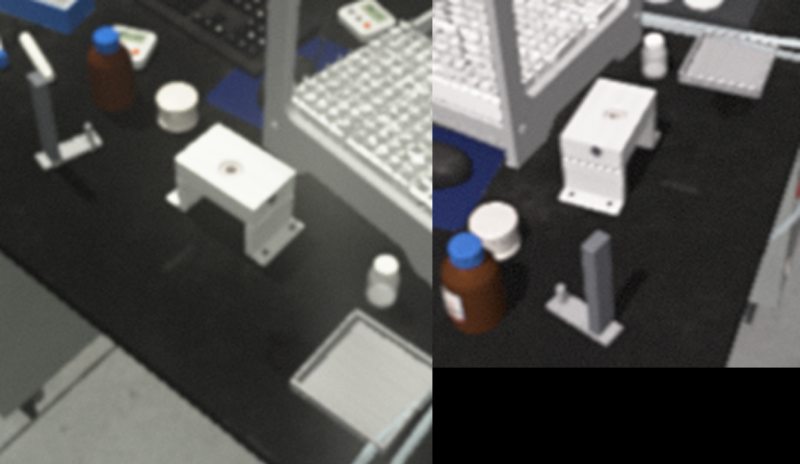

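Same arrangement enlarged: the key's pin points to the lower right in the side view (toward +x), the stand's open front faces the robot, and the tray is nearest to −y.

```bash
cat >> h.py <<'E'
def rect(P,m):
    q=P[m][:,:2].astype(np.float32); return cv2.minAreaRect(q),len(q)
def near(P,x,y,r,lo,hi): return (np.hypot(P[...,0]-x,P[...,1]-y)<r)&(P[...,2]>lo)&(P[...,2]<hi)
E
python3 - <<'E'
from h import *
for n in ['scene','side']:
    c=np.load(f'pics/{n}0.npy',allow_pickle=True).item(); P=pts(c)
    print(n,'deck',rect(P,near(P,579,183,80,77,88)))
    print('handle',rect(P,near(P,500,398,25,40,120)),'foot',rect(P,near(P,510,392,80,3.0,15)&(P[...,2]<12)))
    print('pin',P[near(P,545,373,25,14,34)].mean(0))
    print('tray',rect(P,near(P,510,-50,90,9,20)))
E
```

```text
scene deck (((578.9888916015625, 179.32257080078125), (73.29312896728516, 119.80030059814453), 0.18311046063899994), 1106)
handle (((495.6030578613281, 394.9654541015625), (13.62813663482666, 27.21067237854004), 17.09006690979004), 193) foot (((514.71484375, 392.45196533203125), (115.32486724853516, 109.30215454101562), 48.74523162841797), 177)
pin [548.24349716 381.8592112   23.69108402]
tray (((518.735107421875, -68.69815063476562), (138.92111206054688, 156.02999877929688), 89.7626724243164), 604)
side deck (((580.1232299804688, 181.8451690673828), (71.59922790527344, 121.72625732421875), 0.9446971416473389), 899)
handle (((498.27911376953125, 403.2242126464844), (26.710227966308594, 13.085046768188477), 46.539222717285156), 326) foot (((519.9693603515625, 390.676025390625), (130.8758544921875, 118.02587127685547), 57.519317626953125), 260)
pin [549.34241728 387.58896118  23.69351818]
tray (((507.34326171875, -65.54473876953125), (141.10191345214844, 141.5096435546875), 85.18782806396484), 306)
```

```bash
cat >> h.py <<'E'
def tw(target,yaw,n):
    "constant row (tool units), n times, from the measured pose to target (TCP xyz) and tool yaw, tool down"
    s=state(); p=np.array(s['eef_pos']); y0=s['tcp_rot'][2]; dy=(yaw-y0+np.pi)%(2*np.pi)-np.pi
    A=np.zeros((2,2))
    for k in range(n):
        y=y0+dy*k/n; A+=np.array([[np.cos(y),np.sin(y)],[np.sin(y),-np.cos(y)]])
    d=np.array(target)-p; xy=np.linalg.solve(A,d[:2])
    print('rows',n,'x %.3f y %.3f z %.3f rz %.3f'%(xy[0]/25,xy[1]/25,-d[2]/n/25,-dy/n/.1),'from',p.round(1),np.round(s['tcp_rot'],4))
E
python3 -c "
from h import *
tw([480,330,250],1.29,20)"
```

```text
rows 20 x -0.893 y 0.283 z -0.072 rz 0.796 from [160.5 603.9 214.2] [-3.1408e+00 -1.0000e-04  2.8818e+00]
```

>>> step_arm([
  {"x":-0.893,"y":0.283,"z":-0.072,"rz":0.796},
  {"x":-0.893,"y":0.283,"z":-0.072,"rz":0.796},
  {"x":-0.893,"y":0.283,"z":-0.072,"rz":0.796},
  {"x":-0.893,"y":0.283,"z":-0.072,"rz":0.796},
  {"x":-0.893,"y":0.283,"z":-0.072,"rz":0.796},
  {"x":-0.893,"y":0.283,"z":-0.072,"rz":0.796},
  {"x":-0.893,"y":0.283,"z":-0.072,"rz":0.796},
  {"x":-0.893,"y":0.283,"z":-0.072,"rz":0.796},
  {"x":-0.893,"y":0.283,"z":-0.072,"rz":0.796},
  {"x":-0.893,"y":0.283,"z":-0.072,"rz":0.796},
])

```text
schema error: expected keys x, y, z, rx, ry, rz
```

>>> step_arm([
  {"x":-0.893,"y":0.283,"z":-0.072,"rz":0.796},
  {"x":-0.893,"y":0.283,"z":-0.072,"rz":0.796},
  {"x":-0.893,"y":0.283,"z":-0.072,"rz":0.796},
  {"x":-0.893,"y":0.283,"z":-0.072,"rz":0.796},
  {"x":-0.893,"y":0.283,"z":-0.072,"rz":0.796},
  {"x":-0.893,"y":0.283,"z":-0.072,"rz":0.796},
  {"x":-0.893,"y":0.283,"z":-0.072,"rz":0.796},
  {"x":-0.893,"y":0.283,"z":-0.072,"rz":0.796},
  {"x":-0.893,"y":0.283,"z":-0.072,"rz":0.796},
  {"x":-0.893,"y":0.283,"z":-0.072,"rz":0.796},
])

```text
schema error: expected keys x, y, z, rx, ry, rz
```

```bash
python3 - <<'E'
from h import *
c=read_camera('wrist');save(c,'w1');np.save('pics/w1.npy',c,allow_pickle=True)
s=state();print(s['eef_pos'],s['tcp_rot'],s['joints'],s['t'])
P=pts(c)
print('deck',rect(P,near(P,579,181,80,77,88)))
print('handle top',rect(P,near(P,500,398,25,125,140)),'foot',rect(P,near(P,510,392,80,4,12)))
print('pin',P[near(P,549,385,12,20,36)].mean(0))
R=np.array(c['R']);print((-R.T@c['t']).round())
E
```

```text
[160.50536538 603.91309606 214.29078106] [-3.14097841e+00 -7.34223049e-05  2.88176491e+00] [ 1.20536542e+00  4.91325387e-01  1.55920691e+00  9.31669545e-06
  1.09167892e+00 -1.05607486e-01] 0.2
deck (((0.0, 0.0), (0.0, 0.0), 0.0), 0)
handle top (((0.0, 0.0), (0.0, 0.0), 0.0), 0) foot (((0.0, 0.0), (0.0, 0.0), 0.0), 0)
pin [nan nan nan]
[ 82. 625. 385.]<stdin>:7: RuntimeWarning: Mean of empty slice.
  ret = um.true_divide(
```

View pics/w1.png

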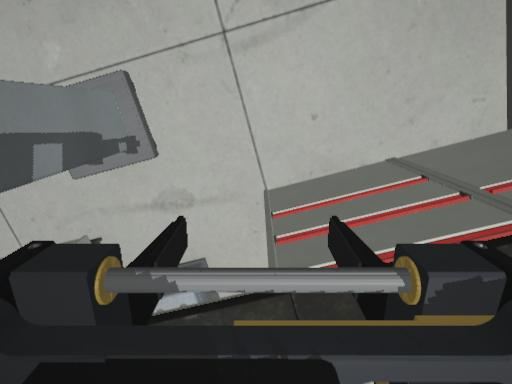

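The wrist view shows only the floor (the move was refused for missing keys). It also shows the gripper hiding rows below ~215, so the usable view lies beyond the camera on the tool's +x side.

```bash
python3 - <<'E'
from h import *
for n in ['scene','side']:
    c=np.load(f'pics/{n}0.npy',allow_pickle=True).item(); P=pts(c)
    for lo,hi in [(100,250),(250,450)]:
        m=(P[...,2]>lo)&(P[...,2]<hi)&(c['depth']>0)&(P[...,1]>-150)&(P[...,1]<350)&(P[...,0]>300)
        q=P[m]; print(n,lo,[(y,q[(q[:,1]>y)&(q[:,1]<y+50)][:,0].min().round()) for y in range(-150,350,50) if ((q[:,1]>y)&(q[:,1]<y+50)).any()])
tw([480,190,250],1.45,20)
E
```

```text
scene 100 [(-150, np.float64(571.0)), (-100, np.float64(634.0)), (-50, np.float64(638.0)), (0, np.float64(679.0)), (50, np.float64(695.0)), (100, np.float64(708.0)), (150, np.float64(675.0)), (200, np.float64(676.0))]
scene 250 [(-150, np.float64(545.0)), (-100, np.float64(632.0)), (-50, np.float64(638.0)), (0, np.float64(646.0)), (50, np.float64(654.0)), (100, np.float64(662.0)), (150, np.float64(669.0)), (200, np.float64(676.0))]
side 100 [(-150, np.float64(573.0)), (-100, np.float64(637.0)), (-50, np.float64(639.0)), (0, np.float64(682.0)), (50, np.float64(686.0)), (100, np.float64(782.0)), (150, np.float64(677.0)), (200, np.float64(677.0))]
side 250 [(-150, np.float64(558.0)), (-100, np.float64(635.0)), (-50, np.float64(640.0)), (0, np.float64(649.0)), (50, np.float64(656.0)), (100, np.float64(663.0)), (150, np.float64(670.0)), (200, np.float64(677.0))]
rows 20 x -1.140 y 0.030 z -0.071 rz 0.716 from [160.5 603.9 214.3] [-3.1410e+00 -1.0000e-04  2.8818e+00]
```

>>> step_arm([
  {"x":-0.893,"y":0.283,"z":-0.072,"rx":0,"ry":0,"rz":0.796},
  {"x":-0.893,"y":0.283,"z":-0.072,"rx":0,"ry":0,"rz":0.796},
  {"x":-0.893,"y":0.283,"z":-0.072,"rx":0,"ry":0,"rz":0.796},
  {"x":-0.893,"y":0.283,"z":-0.072,"rx":0,"ry":0,"rz":0.796},
  {"x":-0.893,"y":0.283,"z":-0.072,"rx":0,"ry":0,"rz":0.796},
  {"x":-0.893,"y":0.283,"z":-0.072,"rx":0,"ry":0,"rz":0.796},
  {"x":-0.893,"y":0.283,"z":-0.072,"rx":0,"ry":0,"rz":0.796},
  {"x":-0.893,"y":0.283,"z":-0.072,"rx":0,"ry":0,"rz":0.796},
  {"x":-0.893,"y":0.283,"z":-0.072,"rx":0,"ry":0,"rz":0.796},
  {"x":-0.893,"y":0.283,"z":-0.072,"rx":0,"ry":0,"rz":0.796},
])

```text
t: 1.03
eef_pos: [378.7, 533.6, 232.4]
tcp_rot: [-3.141, 0.0, 2.082]
ft_force: [0.2, -0.2, -0.9]
opening: 1.0
grip_force: 0.0
```

>>> step_arm([
  {"x":-0.893,"y":0.283,"z":-0.072,"rx":0,"ry":0,"rz":0.796},
  {"x":-0.893,"y":0.283,"z":-0.072,"rx":0,"ry":0,"rz":0.796},
  {"x":-0.893,"y":0.283,"z":-0.072,"rx":0,"ry":0,"rz":0.796},
  {"x":-0.893,"y":0.283,"z":-0.072,"rx":0,"ry":0,"rz":0.796},
  {"x":-0.893,"y":0.283,"z":-0.072,"rx":0,"ry":0,"rz":0.796},
  {"x":-0.893,"y":0.283,"z":-0.072,"rx":0,"ry":0,"rz":0.796},
  {"x":-0.893,"y":0.283,"z":-0.072,"rx":0,"ry":0,"rz":0.796},
  {"x":-0.893,"y":0.283,"z":-0.072,"rx":0,"ry":0,"rz":0.796},
  {"x":-0.893,"y":0.283,"z":-0.072,"rx":0,"ry":0,"rz":0.796},
  {"x":-0.893,"y":0.283,"z":-0.072,"rx":0,"ry":0,"rz":0.796},
])

```text
t: 1.87
eef_pos: [480.0, 329.0, 250.5]
tcp_rot: [-3.141, 0.0, 1.286]
ft_force: [0.1, -0.1, 0.7]
opening: 1.003
grip_force: 0.0
```

```bash
python3 - <<'E'
from h import *
c=read_camera('wrist');save(c,'w1');np.save('pics/w1.npy',c,allow_pickle=True)
s=state();print(s['eef_pos'],s['tcp_rot'],s['joints'],s['t'])
P=pts(c)
print('deck',rect(P,near(P,579,181,80,77,88)))
print('handle top',rect(P,near(P,500,398,25,125,140)),'foot',rect(P,near(P,510,392,80,4,12)))
print('pin',P[near(P,549,385,12,20,36)].mean(0))
E
```

```text
[480.28102438 326.01319436 250.94186793] [3.14124020e+00 1.08540396e-03 1.27866582e+00] [ 4.83062674e-01  3.92759218e-01  1.62357804e+00 -1.13223730e-03
  1.12576351e+00  7.75680665e-01] 1.9167
deck (((579.9651489257812, 181.27529907226562), (70.47404479980469, 114.07525634765625), 0.39464476704597473), 1116)
handle top (((501.5046691894531, 397.7292785644531), (23.70111656188965, 13.355392456054688), 73.85017395019531), 334) foot (((522.5540771484375, 391.2763671875), (23.775588989257812, 75.66755676269531), 73.74127960205078), 635)
pin [549.29665278 384.03727493  29.24011187]
```

View pics/w1.png

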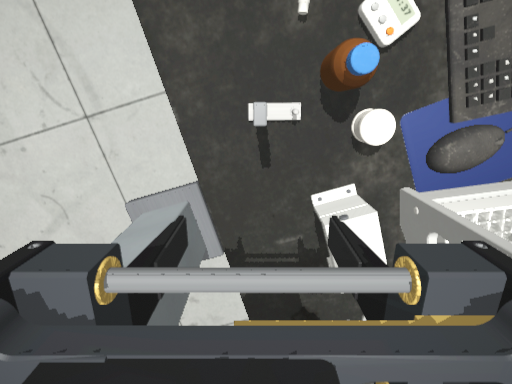

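Wrist view: key handle top (260,112), foot to (300,110), pin (296,112), tin (375,127), amber (350,62), stand partly behind the finger at (350,210). Sizes check (23.7×13.4 handle, 75.7×23.8 foot, deck 70×114).

```bash
python3 - <<'E'
from h import *
tw([501.5,397.7,150],1.288,5)
E
```

```text
rows 5 x 0.598 y -0.000 z 0.808 rz -0.019 from [480.3 326.  250.9] [3.1412e+00 1.1000e-03 1.2787e+00]
```

>>> step_arm([
  {"x":0.568,"y":0.015,"z":0.8,"rx":0,"ry":0,"rz":0},
  {"x":0.568,"y":0.015,"z":0.8,"rx":0,"ry":0,"rz":0},
  {"x":0.568,"y":0.015,"z":0.8,"rx":0,"ry":0,"rz":0},
  {"x":0.568,"y":0.015,"z":0.8,"rx":0,"ry":0,"rz":0},
  {"x":0.568,"y":0.015,"z":0.8,"rx":0,"ry":0,"rz":0},
  {"x":0,"y":0,"z":0,"rx":0,"ry":0,"rz":0},
  {"x":0,"y":0,"z":0,"rx":0,"ry":0,"rz":0},
  {"x":0,"y":0,"z":0,"rx":0,"ry":0,"rz":0},
  {"x":0,"y":0,"z":0,"rx":0,"ry":0,"rz":0},
  {"x":0,"y":0,"z":0,"rx":0,"ry":0,"rz":0},
])

```text
t: 2.75
eef_pos: [501.5, 397.6, 152.1]
tcp_rot: [3.14, -0.001, 1.289]
ft_force: [0.8, 0.4, 0.5]
opening: 1.0
grip_force: 0.0
```

```bash
python3 - <<'E'
from h import *
tw([501.5,397.7,91],1.288,6)
E
```

```text
rows 6 x 0.001 y -0.000 z 0.407 rz 0.002 from [501.5 397.6 152.1] [ 3.1403e+00 -1.4000e-03  1.2894e+00]
```

>>> step_arm([
  {"x":0,"y":0,"z":0.4,"rx":0,"ry":0,"rz":0},
  {"x":0,"y":0,"z":0.4,"rx":0,"ry":0,"rz":0},
  {"x":0,"y":0,"z":0.4,"rx":0,"ry":0,"rz":0},
  {"x":0,"y":0,"z":0.4,"rx":0,"ry":0,"rz":0},
  {"x":0,"y":0,"z":0.4,"rx":0,"ry":0,"rz":0},
  {"x":0,"y":0,"z":0.4,"rx":0,"ry":0,"rz":0},
  {"x":0,"y":0,"z":0,"rx":0,"ry":0,"rz":0},
  {"x":0,"y":0,"z":0,"rx":0,"ry":0,"rz":0},
  {"x":0,"y":0,"z":0,"rx":0,"ry":0,"rz":0},
  {"x":0,"y":0,"z":0,"rx":0,"ry":0,"rz":0},
])

```text
t: 3.58
eef_pos: [501.5, 398.1, 91.2]
tcp_rot: [3.141, -0.001, 1.29]
ft_force: [0.2, 0.1, 0.5]
opening: 0.998
grip_force: 0.0
```

>>> step_arm([
  {"x":0,"y":0,"z":0,"rx":0,"ry":0,"rz":0},
  {"x":0,"y":0,"z":0,"rx":0,"ry":0,"rz":0},
  {"x":0,"y":0,"z":0,"rx":0,"ry":0,"rz":0},
  {"x":0,"y":0,"z":0,"rx":0,"ry":0,"rz":0},
  {"x":0,"y":0,"z":0,"rx":0,"ry":0,"rz":0},
  {"x":0,"y":0,"z":0,"rx":0,"ry":0,"rz":0},
  {"x":0,"y":0,"z":0,"rx":0,"ry":0,"rz":0},
  {"x":0,"y":0,"z":0,"rx":0,"ry":0,"rz":0},
  {"x":0,"y":0,"z":0,"rx":0,"ry":0,"rz":0},
  {"x":0,"y":0,"z":0,"rx":0,"ry":0,"rz":0},
], jaw=1)

```text
t: 4.42
eef_pos: [501.2, 397.9, 90.6]
tcp_rot: [3.142, -0.0, 1.29]
ft_force: [-0.3, -0.3, -0.1]
opening: 0.361
grip_force: 0.0
```

```bash
python3 - <<'E'
from h import *
s=state();print({k:np.round(v,3) for k,v in s.items() if k not in('tau','qvel')})
E
```

```text
{'t': np.float64(4.417), 'joints': array([0.568, 0.648, 1.637, 0.   , 0.856, 0.849]), 'eef_pos': array([501.234, 397.903,  90.636]), 'tcp_rot': array([ 3.142, -0.   ,  1.29 ]), 'ft_force': array([-0.258, -0.34 , -0.093]), 'moment': array([-0.104,  0.113, -0.024]), 'grip_force': np.float64(0.0), 'opening': np.float64(0.361)}
```

>>> step_arm([
  {"x":0,"y":0,"z":0,"rx":0,"ry":0,"rz":0},
  {"x":0,"y":0,"z":0,"rx":0,"ry":0,"rz":0},
  {"x":0,"y":0,"z":0,"rx":0,"ry":0,"rz":0},
  {"x":0,"y":0,"z":0,"rx":0,"ry":0,"rz":0},
  {"x":0,"y":0,"z":0,"rx":0,"ry":0,"rz":0},
  {"x":0,"y":0,"z":0,"rx":0,"ry":0,"rz":0},
  {"x":0,"y":0,"z":0,"rx":0,"ry":0,"rz":0},
  {"x":0,"y":0,"z":0,"rx":0,"ry":0,"rz":0},
  {"x":0,"y":0,"z":0,"rx":0,"ry":0,"rz":0},
  {"x":0,"y":0,"z":0,"rx":0,"ry":0,"rz":0},
], jaw=1)

```text
t: 5.25
eef_pos: [501.2, 397.9, 90.6]
tcp_rot: [-3.142, -0.0, 1.29]
ft_force: [0.2, -0.0, -1.5]
opening: 0.145
grip_force: 30.0
```

```bash
python3 - <<'E'
from h import *
s=state();print({k:np.round(v,3) for k,v in s.items() if k not in('tau','qvel')})
# stand: deck top & recess from wrist view w1; fit the deck edges, and the sleeve white/recess
c=np.load('pics/w1.npy',allow_pickle=True).item();P=pts(c)
m=near(P,579,181,80,77,88);q=P[m];print('deck z',np.median(q[:,2]))
yb=np.arange(125,240,10)
for y in yb:
    r=q[abs(q[:,1]-y)<5]
    if len(r)>5: print(y,r[:,0].min().round(1),r[:,0].max().round(1),len(r))
tw([400,385,120],np.pi/2,10)
E
```

```text
{'t': np.float64(5.25), 'joints': array([0.568, 0.648, 1.637, 0.   , 0.856, 0.849]), 'eef_pos': array([501.224, 397.892,  90.626]), 'tcp_rot': array([-3.142, -0.   ,  1.29 ]), 'ft_force': array([ 0.22 , -0.005, -1.486]), 'moment': array([-0.106,  0.079, -0.005]), 'grip_force': np.float64(30.0), 'opening': np.float64(0.145)}
deck z 82.57724553930429
155 610.8 615.0 7
165 544.9 614.6 42
175 544.8 614.9 75
185 544.8 614.5 95
195 588.6 614.6 121
205 582.8 615.0 152
215 544.6 614.3 179
225 544.4 614.5 233
235 544.5 614.6 211
rows 10 x -0.114 y -0.393 z -0.117 rz -0.281 from [501.2 397.9  90.6] [-3.1416e+00 -1.0000e-04  1.2898e+00]
```

```bash
python3 - <<'E'
from h import *
tw([450,320,230],np.pi/2,10)
E
```

```text
rows 10 x -0.341 y -0.155 z -0.557 rz -0.281 from [501.2 397.9  90.6] [-3.1416e+00 -1.0000e-04  1.2898e+00]
```

>>> step_arm([
  {"x":-0.341,"y":-0.155,"z":-0.557,"rx":0,"ry":0,"rz":-0.281},
  {"x":-0.341,"y":-0.155,"z":-0.557,"rx":0,"ry":0,"rz":-0.281},
  {"x":-0.341,"y":-0.155,"z":-0.557,"rx":0,"ry":0,"rz":-0.281},
  {"x":-0.341,"y":-0.155,"z":-0.557,"rx":0,"ry":0,"rz":-0.281},
  {"x":-0.341,"y":-0.155,"z":-0.557,"rx":0,"ry":0,"rz":-0.281},
  {"x":-0.341,"y":-0.155,"z":-0.557,"rx":0,"ry":0,"rz":-0.281},
  {"x":-0.341,"y":-0.155,"z":-0.557,"rx":0,"ry":0,"rz":-0.281},
  {"x":-0.341,"y":-0.155,"z":-0.557,"rx":0,"ry":0,"rz":-0.281},
  {"x":-0.341,"y":-0.155,"z":-0.557,"rx":0,"ry":0,"rz":-0.281},
  {"x":-0.341,"y":-0.155,"z":-0.557,"rx":0,"ry":0,"rz":-0.281},
])

```text
t: 6.08
eef_pos: [449.6, 319.4, 230.6]
tcp_rot: [3.142, -0.0, 1.572]
ft_force: [0.5, -0.8, -1.9]
opening: 0.145
grip_force: 30.0
```

>>> step_arm([
  {"x":-0.9,"y":0,"z":-0.08,"rx":0,"ry":0,"rz":0},
  {"x":-0.9,"y":0,"z":-0.08,"rx":0,"ry":0,"rz":0},
  {"x":-0.9,"y":0,"z":-0.08,"rx":0,"ry":0,"rz":0},
  {"x":-0.9,"y":0,"z":-0.08,"rx":0,"ry":0,"rz":0},
  {"x":-0.9,"y":0,"z":-0.08,"rx":0,"ry":0,"rz":0},
  {"x":-0.9,"y":0,"z":-0.08,"rx":0,"ry":0,"rz":0},
  {"x":-0.9,"y":0,"z":-0.08,"rx":0,"ry":0,"rz":0},
  {"x":-0.9,"y":0,"z":-0.08,"rx":0,"ry":0,"rz":0},
  {"x":-0.9,"y":0,"z":-0.08,"rx":0,"ry":0,"rz":0},
  {"x":-0.3,"y":0,"z":-0.08,"rx":0,"ry":0,"rz":0},
])

```text
t: 6.92
eef_pos: [449.8, 107.8, 250.1]
tcp_rot: [3.141, 0.0, 1.569]
ft_force: [0.2, 0.4, -1.7]
opening: 0.146
grip_force: 30.0
```

>>> step_arm([
  {"x":0,"y":0,"z":0,"rx":0,"ry":0,"rz":0},
  {"x":0,"y":0,"z":0,"rx":0,"ry":0,"rz":0},
  {"x":0,"y":0,"z":0,"rx":0,"ry":0,"rz":0},
  {"x":0,"y":0,"z":0,"rx":0,"ry":0,"rz":0},
  {"x":0,"y":0,"z":0,"rx":0,"ry":0,"rz":0},
  {"x":0,"y":0,"z":0,"rx":0,"ry":0,"rz":0},
  {"x":0,"y":0,"z":0,"rx":0,"ry":0,"rz":0},
  {"x":0,"y":0,"z":0,"rx":0,"ry":0,"rz":0},
  {"x":0,"y":0,"z":0,"rx":0,"ry":0,"rz":0},
  {"x":0,"y":0,"z":0,"rx":0,"ry":0,"rz":0},
])

```text
t: 7.75
eef_pos: [450.0, 109.9, 249.9]
tcp_rot: [-3.142, -0.0, 1.571]
ft_force: [-0.2, 0.3, -1.4]
opening: 0.147
grip_force: 30.0
```

```bash
python3 - <<'E'
from h import *
c=read_camera('wrist');save(c,'w2');np.save('pics/w2.npy',c,allow_pickle=True)
s=state();print({k:np.round(v,3) for k,v in s.items() if k not in('tau','qvel')})
P=pts(c)
m=near(P,579,181,80,77,88);print('deck',rect(P,m),np.median(P[m][:,2]))
q=P[m]
for y in range(125,240,10):
    r=q[abs(q[:,1]-y)<5]
    if len(r)>5: print(y,r[:,0].min().round(1),r[:,0].max().round(1))
print('y edges',q[abs(q[:,0]-555)<4][:,1].min(),q[abs(q[:,0]-555)<4][:,1].max(),q[abs(q[:,0]-605)<4][:,1].min(),q[abs(q[:,0]-605)<4][:,1].max())
h=near(P,573,181,30,58,78.0);print('recess/bore pts',rect(P,h))
h=near(P,573,181,10.5,50,76);print('bore',P[h].mean(0),h.sum())
print(proj(c,[572.6,181.5,82]))
E
```

```text
{'t': np.float64(7.8), 'joints': array([0.097, 0.219, 1.89 , 0.   , 1.033, 0.097]), 'eef_pos': array([449.989, 109.875, 249.88 ]), 'tcp_rot': array([ 3.142, -0.   ,  1.571]), 'ft_force': array([ 0.57 , -0.179, -2.338]), 'moment': array([-0.112,  0.039,  0.03 ]), 'grip_force': np.float64(30.0), 'opening': np.float64(0.145)}
deck (((579.920166015625, 178.90614318847656), (71.13257598876953, 117.60340881347656), 0.14191840589046478), 5769) 82.2014721657937
125 544.9 614.8
135 544.8 614.5
145 544.6 615.0
155 544.6 615.3
165 544.7 614.8
175 544.4 614.9
185 544.6 614.8
195 544.4 614.9
205 544.4 614.8
215 544.4 614.6
225 544.2 615.4
235 544.3 614.7
y edges 124.57284625590216 233.49205445836554 124.62917193816524 233.42729026379132
recess/bore pts (((564.8984375, 179.00782775878906), (41.06015396118164, 24.37708282470703), 0.04384958744049072), 187)
bore [577.05030409 178.41694344  65.77372802] 92
[362.07935148 113.57979945]
```

View pics/w2.png

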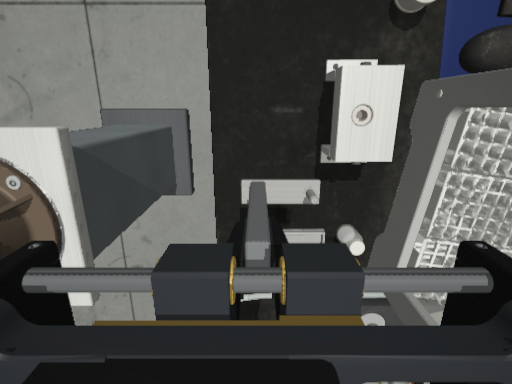

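The stand is fully in view: deck corners (335,62)–(400,160), recess ring centred at about (362,115). The held key's foot spans (241..320, 180..205) with its pin at (312,197).

```bash
python3 - <<'E'
from h import *
c=np.load('pics/w2.npy',allow_pickle=True).item();P=pts(c)
m=near(P,480,110,90,155,172)&(P[...,0]<540);print('foot',rect(P,m),np.median(P[m][:,2]))
m=near(P,500,110,12,184,195);print('pin',P[m].mean(0),m.sum(),rect(P,m))
# ring in the image: gray circle
im=cv2.cvtColor(c['image'],cv2.COLOR_RGB2GRAY)[95:135,342:382]
im=cv2.resize(im,None,fx=8,fy=8,interpolation=cv2.INTER_CUBIC)
for u0 in (40,):
    e=cv2.HoughCircles(im,cv2.HOUGH_GRADIENT,1,40,param1=80,param2=20,minRadius=40,maxRadius=120)
    for x,y,r in (e[0][:4] if e is not None else []): 
        u,v=(x+.5)/8-.5+342,(y+.5)/8-.5+95; print(u,v,r/8,ray(c,u,v,80.5),ray(c,u,v,82)); print('rad mm',r/8*(c['depth'][int(v)-20,int(u)])/f(c))
E
```

```text
foot (((471.28900146484375, 110.23052215576172), (24.746074676513672, 76.09552764892578), 89.89315032958984), 1479) 165.93881770714563
pin [498.65289913 111.31050846 188.56151548] 74 (((498.9099426269531, 110.93464660644531), (7.517539024353027, 6.98016881942749), 31.680973052978516), 74)
360.875 114.0 10.1125 [571.77094668 180.97450465  80.5       ] [571.23066707 181.01946191  82.        ]
rad mm 11.669963982604127
```

>>> step_arm([
  {"x":0.274,"y":-0.04,"z":0.597,"rx":0,"ry":0,"rz":0},
  {"x":0.274,"y":-0.04,"z":0.597,"rx":0,"ry":0,"rz":0},
  {"x":0.274,"y":-0.04,"z":0.597,"rx":0,"ry":0,"rz":0},
  {"x":0.274,"y":-0.04,"z":0.597,"rx":0,"ry":0,"rz":0},
  {"x":0.274,"y":-0.04,"z":0.597,"rx":0,"ry":0,"rz":0},
  {"x":0.274,"y":-0.04,"z":0.597,"rx":0,"ry":0,"rz":0},
  {"x":0.274,"y":-0.04,"z":0.597,"rx":0,"ry":0,"rz":0},
  {"x":0.274,"y":-0.04,"z":0.597,"rx":0,"ry":0,"rz":0},
  {"x":0.274,"y":-0.04,"z":0.597,"rx":0,"ry":0,"rz":0},
  {"x":0.274,"y":-0.04,"z":0.597,"rx":0,"ry":0,"rz":0},
])

```text
t: 8.63
eef_pos: [440.1, 178.7, 100.0]
tcp_rot: [3.141, -0.0, 1.571]
ft_force: [-0.4, -0.3, -1.5]
opening: 0.142
grip_force: 30.0
```

>>> step_arm([
  {"x":0,"y":0.2,"z":0,"rx":0,"ry":0,"rz":0},
  {"x":0,"y":0.4,"z":0,"rx":0,"ry":0,"rz":0},
  {"x":0,"y":0.4,"z":0,"rx":0,"ry":0,"rz":0},
  {"x":0,"y":0.5,"z":0,"rx":0,"ry":0,"rz":0},
  {"x":0,"y":0.5,"z":0,"rx":0,"ry":0,"rz":0},
  {"x":0,"y":0.5,"z":0,"rx":0,"ry":0,"rz":0},
  {"x":0,"y":0.4,"z":0,"rx":0,"ry":0,"rz":0},
  {"x":0,"y":0.3,"z":0,"rx":0,"ry":0,"rz":0},
  {"x":0,"y":0.136,"z":0,"rx":0,"ry":0,"rz":0},
  {"x":0,"y":0,"z":0,"rx":0,"ry":0,"rz":0},
])

```text
t: 9.47
eef_pos: [524.1, 178.2, 100.8]
tcp_rot: [3.141, -0.0, 1.57]
ft_force: [-0.2, -0.4, -2.1]
opening: 0.146
grip_force: 30.0
```

```bash
python3 - <<'E'
from h import *
s=state();print({k:np.round(v,3) for k,v in s.items() if k not in('tau','qvel')})
c=read_camera('scene');P=pts(c)
# handle in scene view vs stand front
m=near(P,523,178,25,112,132);print('handle',rect(P,m))
m=near(P,579,181,80,79,86);print(rect(P,m))
E
```

```text
{'t': np.float64(9.467), 'joints': array([0.208, 0.535, 1.851, 0.   , 0.755, 0.209]), 'eef_pos': array([524.14 , 178.156, 100.822]), 'tcp_rot': array([ 3.141, -0.   ,  1.57 ]), 'ft_force': array([-0.171, -0.449, -2.091]), 'moment': array([-0.092,  0.008,  0.002]), 'grip_force': np.float64(30.0), 'opening': np.float64(0.146)}
handle (((515.9978637695312, 170.9112548828125), (18.7021484375, 35.41400909423828), 50.99775314331055), 96)
(((564.3311157226562, 176.80691528320312), (101.328125, 112.09442138671875), 0.9840911030769348), 712)
```

>>> step_arm([
  {"x":0,"y":0,"z":-0.04,"rx":0,"ry":0,"rz":0},
  {"x":0,"y":0,"z":-0.04,"rx":0,"ry":0,"rz":0},
  {"x":0,"y":0,"z":-0.04,"rx":0,"ry":0,"rz":0},
  {"x":0,"y":0,"z":-0.04,"rx":0,"ry":0,"rz":0},
  {"x":0,"y":0,"z":-0.04,"rx":0,"ry":0,"rz":0},
  {"x":0,"y":0,"z":-0.04,"rx":0,"ry":0,"rz":0},
  {"x":0,"y":0,"z":-0.04,"rx":0,"ry":0,"rz":0},
  {"x":0,"y":0,"z":-0.04,"rx":0,"ry":0,"rz":0},
  {"x":0,"y":0,"z":0,"rx":0,"ry":0,"rz":0},
  {"x":0,"y":0,"z":0,"rx":0,"ry":0,"rz":0},
])

```text
t: 10.35
eef_pos: [523.4, 178.4, 108.7]
tcp_rot: [3.142, -0.0, 1.571]
ft_force: [0.2, 0.4, -1.8]
opening: 0.146
grip_force: 30.0
```

>>> step_arm([
  {"x":0,"y":0,"z":-0.02,"rx":0,"ry":0,"rz":0},
  {"x":0,"y":0,"z":-0.02,"rx":0,"ry":0,"rz":0},
  {"x":0,"y":0,"z":-0.02,"rx":0,"ry":0,"rz":0},
  {"x":0,"y":0,"z":-0.02,"rx":0,"ry":0,"rz":0},
  {"x":0,"y":0,"z":-0.02,"rx":0,"ry":0,"rz":0},
  {"x":0,"y":0,"z":-0.02,"rx":0,"ry":0,"rz":0},
  {"x":0,"y":0,"z":-0.02,"rx":0,"ry":0,"rz":0},
  {"x":0,"y":0,"z":0,"rx":0,"ry":0,"rz":0},
  {"x":0,"y":0,"z":0,"rx":0,"ry":0,"rz":0},
  {"x":0,"y":0,"z":0,"rx":0,"ry":0,"rz":0},
])

```text
t: 11.18
eef_pos: [523.6, 178.4, 112.3]
tcp_rot: [3.141, -0.0, 1.571]
ft_force: [0.6, 0.5, -1.7]
opening: 0.145
grip_force: 30.0
```

>>> step_arm([
  {"x":0,"y":0,"z":-0.02,"rx":0,"ry":0,"rz":0},
  {"x":0,"y":0,"z":-0.02,"rx":0,"ry":0,"rz":0},
  {"x":0,"y":0,"z":-0.02,"rx":0,"ry":0,"rz":0},
  {"x":0,"y":0,"z":-0.02,"rx":0,"ry":0,"rz":0},
  {"x":0,"y":0,"z":0,"rx":0,"ry":0,"rz":0},
  {"x":0,"y":0,"z":0,"rx":0,"ry":0,"rz":0},
  {"x":0,"y":0,"z":0,"rx":0,"ry":0,"rz":0},
  {"x":0,"y":0,"z":0,"rx":0,"ry":0,"rz":0},
  {"x":0,"y":0,"z":0,"rx":0,"ry":0,"rz":0},
  {"x":0,"y":0,"z":0,"rx":0,"ry":0,"rz":0},
])

```text
t: 12.02
eef_pos: [523.7, 178.5, 114.4]
tcp_rot: [3.141, -0.0, 1.571]
ft_force: [3.9, 2.0, 0.2]
opening: 0.148
grip_force: 30.0
```

```bash
python3 - <<'E'
from h import *
s=state();print({k:np.round(v,3) for k,v in s.items() if k not in('tau','qvel')})
E
```

```text
{'t': np.float64(12.017), 'joints': array([0.209, 0.515, 1.841, 0.   , 0.784, 0.209]), 'eef_pos': array([523.736, 178.451, 114.407]), 'tcp_rot': array([ 3.141, -0.   ,  1.571]), 'ft_force': array([3.892, 1.988, 0.211]), 'moment': array([ 0.108, -1.032,  0.078]), 'grip_force': np.float64(30.0), 'opening': np.float64(0.148)}
```

>>> step_arm([
  {"x":0.01,"y":0.02,"z":0,"rx":0,"ry":0,"rz":0},
  {"x":0.01,"y":0.02,"z":0,"rx":0,"ry":0,"rz":0},
  {"x":0,"y":0,"z":0,"rx":0,"ry":0,"rz":0},
  {"x":0,"y":0,"z":0,"rx":0,"ry":0,"rz":0},
  {"x":0,"y":0,"z":0,"rx":0,"ry":0,"rz":0},
  {"x":0,"y":0,"z":0,"rx":0,"ry":0,"rz":0},
  {"x":0,"y":0,"z":0,"rx":0,"ry":0,"rz":0},
  {"x":0,"y":0,"z":0,"rx":0,"ry":0,"rz":0},
  {"x":0,"y":0,"z":0,"rx":0,"ry":0,"rz":0},
  {"x":0,"y":0,"z":0,"rx":0,"ry":0,"rz":0},
])

```text
t: 12.85
eef_pos: [524.2, 178.8, 114.0]
tcp_rot: [-3.141, 0.0, 1.571]
ft_force: [0.4, 0.4, -1.4]
opening: 0.145
grip_force: 30.0
```

Relieved to zero. Up another 2 mm towards the sleeve's bottom.

>>> step_arm([
  {"x":0.004,"y":0.004,"z":-0.02,"rx":0,"ry":0,"rz":0},
  {"x":0.004,"y":0.004,"z":-0.02,"rx":0,"ry":0,"rz":0},
  {"x":0,"y":0,"z":-0.02,"rx":0,"ry":0,"rz":0},
  {"x":0,"y":0,"z":-0.02,"rx":0,"ry":0,"rz":0},
  {"x":0,"y":0,"z":-0.02,"rx":0,"ry":0,"rz":0},
  {"x":0,"y":0,"z":0,"rx":0,"ry":0,"rz":0},
  {"x":0,"y":0,"z":0,"rx":0,"ry":0,"rz":0},
  {"x":0,"y":0,"z":0,"rx":0,"ry":0,"rz":0},
  {"x":0,"y":0,"z":0,"rx":0,"ry":0,"rz":0},
  {"x":0,"y":0,"z":0,"rx":0,"ry":0,"rz":0},
])

```text
t: 13.68
eef_pos: [524.5, 179.1, 116.6]
tcp_rot: [-3.142, -0.0, 1.571]
ft_force: [0.6, -0.1, -3.1]
opening: 0.142
grip_force: 30.0
```

>>> step_arm([
  {"x":0,"y":0,"z":-0.02,"rx":0,"ry":0,"rz":0},
  {"x":0,"y":0,"z":-0.02,"rx":0,"ry":0,"rz":0},
  {"x":0,"y":0,"z":-0.02,"rx":0,"ry":0,"rz":0},
  {"x":0,"y":0,"z":-0.02,"rx":0,"ry":0,"rz":0},
  {"x":0,"y":0,"z":-0.02,"rx":0,"ry":0,"rz":0},
  {"x":0,"y":0,"z":-0.02,"rx":0,"ry":0,"rz":0},
  {"x":0,"y":0,"z":0,"rx":0,"ry":0,"rz":0},
  {"x":0,"y":0,"z":0,"rx":0,"ry":0,"rz":0},
  {"x":0,"y":0,"z":0,"rx":0,"ry":0,"rz":0},
  {"x":0,"y":0,"z":0,"rx":0,"ry":0,"rz":0},
])

```text
t: 14.52
eef_pos: [524.7, 179.1, 119.8]
tcp_rot: [3.141, -0.0, 1.571]
ft_force: [0.5, 0.5, -4.9]
opening: 0.146
grip_force: 30.0
```

```bash
python3 - <<'E'
from h import *
s=state();print({k:np.round(v,3) for k,v in s.items() if k not in('tau','qvel')})
E
```

```text
{'t': np.float64(14.517), 'joints': array([0.21 , 0.509, 1.834, 0.   , 0.799, 0.21 ]), 'eef_pos': array([524.696, 179.118, 119.843]), 'tcp_rot': array([ 3.141, -0.   ,  1.571]), 'ft_force': array([ 0.483,  0.545, -4.897]), 'moment': array([-0.003,  0.275, -0.006]), 'grip_force': np.float64(29.999), 'opening': np.float64(0.146)}
```

>>> step_arm([
  {"x":0,"y":0,"z":-0.03,"rx":0,"ry":0,"rz":0},
  {"x":0,"y":0,"z":-0.03,"rx":0,"ry":0,"rz":0},
  {"x":0,"y":0,"z":-0.03,"rx":0,"ry":0,"rz":0},
  {"x":0,"y":0,"z":-0.03,"rx":0,"ry":0,"rz":0},
  {"x":0,"y":0,"z":-0.03,"rx":0,"ry":0,"rz":0},
  {"x":0,"y":0,"z":-0.03,"rx":0,"ry":0,"rz":0},
  {"x":0,"y":0,"z":-0.03,"rx":0,"ry":0,"rz":0},
  {"x":0,"y":0,"z":0,"rx":0,"ry":0,"rz":0},
  {"x":0,"y":0,"z":0,"rx":0,"ry":0,"rz":0},
  {"x":0,"y":0,"z":0,"rx":0,"ry":0,"rz":0},
])

```text
t: 15.35
eef_pos: [524.8, 179.2, 125.2]
tcp_rot: [3.141, -0.0, 1.571]
ft_force: [-1.1, 0.3, -3.7]
opening: 0.147
grip_force: 30.0
```

```bash
python3 - <<'E'
from h import *
s=state();print({k:np.round(v,3) for k,v in s.items() if k not in('tau','qvel')})
E
```

```text
{'t': np.float64(15.35), 'joints': array([0.21 , 0.501, 1.829, 0.   , 0.811, 0.21 ]), 'eef_pos': array([524.801, 179.161, 125.204]), 'tcp_rot': array([ 3.141, -0.   ,  1.571]), 'ft_force': array([-1.076,  0.307, -3.651]), 'moment': array([-0.062,  0.315,  0.011]), 'grip_force': np.float64(29.999), 'opening': np.float64(0.147)}
```

>>> step_arm([
  {"x":0,"y":-0.01,"z":-0.03,"rx":0,"ry":0,"rz":0},
  {"x":0,"y":0,"z":-0.03,"rx":0,"ry":0,"rz":0},
  {"x":0,"y":0,"z":-0.03,"rx":0,"ry":0,"rz":0},
  {"x":0,"y":0,"z":-0.03,"rx":0,"ry":0,"rz":0},
  {"x":0,"y":0,"z":-0.03,"rx":0,"ry":0,"rz":0},
  {"x":0,"y":0,"z":-0.03,"rx":0,"ry":0,"rz":0},
  {"x":0,"y":0,"z":-0.03,"rx":0,"ry":0,"rz":0},
  {"x":0,"y":0,"z":0,"rx":0,"ry":0,"rz":0},
  {"x":0,"y":0,"z":0,"rx":0,"ry":0,"rz":0},
  {"x":0,"y":0,"z":0,"rx":0,"ry":0,"rz":0},
])

```text
t: 16.18
eef_pos: [524.4, 179.1, 130.5]
tcp_rot: [3.141, -0.0, 1.571]
ft_force: [-0.4, -0.3, -4.7]
opening: 0.147
grip_force: 30.0
```

>>> step_arm([
  {"x":0,"y":0,"z":-0.02,"rx":0,"ry":0,"rz":0},
  {"x":0,"y":0,"z":-0.02,"rx":0,"ry":0,"rz":0},
  {"x":0,"y":0,"z":-0.02,"rx":0,"ry":0,"rz":0},
  {"x":0,"y":0,"z":-0.02,"rx":0,"ry":0,"rz":0},
  {"x":0,"y":0,"z":-0.02,"rx":0,"ry":0,"rz":0},
  {"x":0,"y":0,"z":0,"rx":0,"ry":0,"rz":0},
  {"x":0,"y":0,"z":0,"rx":0,"ry":0,"rz":0},
  {"x":0,"y":0,"z":0,"rx":0,"ry":0,"rz":0},
  {"x":0,"y":0,"z":0,"rx":0,"ry":0,"rz":0},
  {"x":0,"y":0,"z":0,"rx":0,"ry":0,"rz":0},
])

```text
t: 17.02
eef_pos: [524.3, 179.1, 132.8]
tcp_rot: [3.141, -0.0, 1.571]
ft_force: [-0.9, 0.1, -4.4]
opening: 0.144
grip_force: 30.0
```

```bash
python3 - <<'E'
from h import *
s=state();print({k:np.round(v,3) for k,v in s.items() if k not in('tau','qvel')})
c=read_camera('side');P=pts(c);q=P[near(P,573,180,9,86,120)];print(len(q),np.percentile(q[:,2],[50,95]) if len(q) else 0)
E
```

```text
{'t': np.float64(17.017), 'joints': array([0.21 , 0.491, 1.823, 0.   , 0.828, 0.21 ]), 'eef_pos': array([524.34 , 179.107, 132.781]), 'tcp_rot': array([ 3.141, -0.   ,  1.571]), 'ft_force': array([-0.886,  0.128, -4.374]), 'moment': array([-0.107,  0.447, -0.007]), 'grip_force': np.float64(30.0), 'opening': np.float64(0.144)}
30 [94.82981713 96.80521826]
```

>>> step_arm([
  {"x":0,"y":0,"z":-0.01,"rx":0,"ry":0,"rz":0},
  {"x":0,"y":0,"z":-0.01,"rx":0,"ry":0,"rz":0},
  {"x":0,"y":0,"z":-0.01,"rx":0,"ry":0,"rz":0},
  {"x":0,"y":0,"z":-0.01,"rx":0,"ry":0,"rz":0},
  {"x":0,"y":0,"z":-0.01,"rx":0,"ry":0,"rz":0},
  {"x":0,"y":0,"z":0,"rx":0,"ry":0,"rz":0},
  {"x":0,"y":0,"z":0,"rx":0,"ry":0,"rz":0},
  {"x":0,"y":0,"z":0,"rx":0,"ry":0,"rz":0},
  {"x":0,"y":0,"z":0,"rx":0,"ry":0,"rz":0},
  {"x":0,"y":0,"z":0,"rx":0,"ry":0,"rz":0},
])

```text
t: 17.9
eef_pos: [524.3, 179.1, 133.9]
tcp_rot: [3.142, -0.0, 1.571]
ft_force: [-0.6, -0.5, -7.3]
opening: 0.143
grip_force: 30.0
```

>>> step_arm([
  {"x":0,"y":0,"z":-0.01,"rx":0,"ry":0,"rz":0},
  {"x":0,"y":0,"z":-0.01,"rx":0,"ry":0,"rz":0},
  {"x":0,"y":0,"z":0,"rx":0,"ry":0,"rz":0},
  {"x":0,"y":0,"z":0,"rx":0,"ry":0,"rz":0},
  {"x":0,"y":0,"z":0,"rx":0,"ry":0,"rz":0},
  {"x":0,"y":0,"z":0,"rx":0,"ry":0,"rz":0},
  {"x":0,"y":0,"z":0,"rx":0,"ry":0,"rz":0},
  {"x":0,"y":0,"z":0,"rx":0,"ry":0,"rz":0},
  {"x":0,"y":0,"z":0,"rx":0,"ry":0,"rz":0},
  {"x":0,"y":0,"z":0,"rx":0,"ry":0,"rz":0},
])

```text
t: 18.73
eef_pos: [524.3, 179.1, 134.4]
tcp_rot: [3.142, -0.0, 1.571]
ft_force: [-1.1, -0.3, -6.3]
opening: 0.146
grip_force: 30.0
```

>>> step_arm([
  {"x":0,"y":0,"z":-0.01,"rx":0,"ry":0,"rz":0},
  {"x":0,"y":0,"z":-0.01,"rx":0,"ry":0,"rz":0},
  {"x":0,"y":0,"z":0,"rx":0,"ry":0,"rz":0},
  {"x":0,"y":0,"z":0,"rx":0,"ry":0,"rz":0},
  {"x":0,"y":0,"z":0,"rx":0,"ry":0,"rz":0},
  {"x":0,"y":0,"z":0,"rx":0,"ry":0,"rz":0},
  {"x":0,"y":0,"z":0,"rx":0,"ry":0,"rz":0},
  {"x":0,"y":0,"z":0,"rx":0,"ry":0,"rz":0},
  {"x":0,"y":0,"z":0,"rx":0,"ry":0,"rz":0},
  {"x":0,"y":0,"z":0,"rx":0,"ry":0,"rz":0},
])

```text
t: 19.57
eef_pos: [524.3, 179.1, 134.7]
tcp_rot: [-3.141, -0.0, 1.571]
ft_force: [3.0, 0.6, -16.7]
opening: 0.147
grip_force: 30.0
```

```bash
python3 - <<'E'
from h import *
s=state();print({k:np.round(v,3) for k,v in s.items() if k not in('tau','qvel')})
for n in ('side','scene'):
    c=read_camera(n);P=pts(c);q=P[near(P,573,180,11,86,120)];print(len(q),np.percentile(q[:,2],[50,90]) if len(q) else 0)
    q=P[near(P,600,180,10,70,90)];print('deck',np.median(q[:,2]) if len(q) else 0)
E
```

```text
{'t': np.float64(19.567), 'joints': array([0.21 , 0.488, 1.821, 0.   , 0.833, 0.21 ]), 'eef_pos': array([524.33 , 179.053, 134.665]), 'tcp_rot': array([-3.141, -0.   ,  1.571]), 'ft_force': array([  3.01 ,   0.552, -16.661]), 'moment': array([-0.032, -0.047, -0.038]), 'grip_force': np.float64(29.997), 'opening': np.float64(0.147)}
44 [96.32874585 98.38491227]
deck 81.87709899375312
48 [95.95278838 98.20773759]
deck 81.23105131327162
```

Foot has stopped against the underside (≈15 N) and the sleeve's top is at ~98. Withdraw down, then out through the front.

>>> step_arm([
  {"x":0,"y":0,"z":0.03,"rx":0,"ry":0,"rz":0},
  {"x":0,"y":0,"z":0.1,"rx":0,"ry":0,"rz":0},
  {"x":0,"y":0,"z":0.18,"rx":0,"ry":0,"rz":0},
  {"x":0,"y":0,"z":0.2,"rx":0,"ry":0,"rz":0},
  {"x":0,"y":0,"z":0.2,"rx":0,"ry":0,"rz":0},
  {"x":0,"y":0,"z":0.2,"rx":0,"ry":0,"rz":0},
  {"x":0,"y":0,"z":0.2,"rx":0,"ry":0,"rz":0},
  {"x":0,"y":0,"z":0.18,"rx":0,"ry":0,"rz":0},
  {"x":0,"y":0,"z":0.1,"rx":0,"ry":0,"rz":0},
  {"x":0,"y":0,"z":0,"rx":0,"ry":0,"rz":0},
])

```text
t: 20.5
eef_pos: [524.1, 179.0, 99.4]
tcp_rot: [-3.141, 0.0, 1.571]
ft_force: [-0.4, 0.5, -1.2]
opening: 0.146
grip_force: 30.0
```

>>> step_arm([
  {"x":0,"y":-0.1,"z":0,"rx":0,"ry":0,"rz":0},
  {"x":0,"y":-0.3,"z":0,"rx":0,"ry":0,"rz":0},
  {"x":0,"y":-0.4,"z":0,"rx":0,"ry":0,"rz":0},
  {"x":0,"y":-0.5,"z":0,"rx":0,"ry":0,"rz":0},
  {"x":0,"y":-0.5,"z":0,"rx":0,"ry":0,"rz":0},
  {"x":0,"y":-0.5,"z":0,"rx":0,"ry":0,"rz":0},
  {"x":0,"y":-0.4,"z":0,"rx":0,"ry":0,"rz":0},
  {"x":0,"y":-0.4,"z":0,"rx":0,"ry":0,"rz":0},
  {"x":0,"y":-0.2,"z":0,"rx":0,"ry":0,"rz":0},
  {"x":0,"y":-0.1,"z":0,"rx":0,"ry":0,"rz":0},
])

```text
t: 21.33
eef_pos: [438.5, 179.1, 100.3]
tcp_rot: [3.141, -0.0, 1.571]
ft_force: [0.3, 0.0, -1.4]
opening: 0.145
grip_force: 30.0
```

>>> step_arm([
  {"x":0.2,"y":0,"z":0,"rx":0,"ry":0,"rz":0},
  {"x":0.4,"y":0,"z":0,"rx":0,"ry":0,"rz":0},
  {"x":0.5,"y":0,"z":0,"rx":0,"ry":0,"rz":0},
  {"x":0.6,"y":0,"z":0,"rx":0,"ry":0,"rz":0},
  {"x":0.6,"y":0,"z":0,"rx":0,"ry":0,"rz":0},
  {"x":0.5,"y":0,"z":0,"rx":0,"ry":0,"rz":0},
  {"x":0.4,"y":0,"z":0,"rx":0,"ry":0,"rz":0},
  {"x":0.3,"y":0,"z":0,"rx":0,"ry":0,"rz":0},
  {"x":0.1,"y":0,"z":0,"rx":0,"ry":0,"rz":0},
  {"x":0,"y":0,"z":0,"rx":0,"ry":0,"rz":0},
])

```text
t: 22.17
eef_pos: [439.3, 269.5, 100.0]
tcp_rot: [-3.142, -0.0, 1.572]
ft_force: [0.0, -0.4, -0.9]
opening: 0.146
grip_force: 30.0
```

```bash
python3 - <<'E'
from h import *
c=read_camera('side');save(c,'s3');P=pts(c)
q=P[near(P,573,180,11,86,120)];print(len(q),np.percentile(q[:,2],[50,90]) if len(q) else 0)
s=state();print({k:np.round(v,3) for k,v in s.items() if k not in('tau','qvel')})
# key tilt from handle line in both side and scene: mean at low/high z
for n in ('side','scene'):
    P=pts(read_camera(n))
    for z in (20,45,65): q=P[near(P,440,270,25,z-10,z+10)]; print(n,z,q.mean(0).round(1),len(q))
    q=P[near(P,462,270,45,6,25)&(abs(P[...,1]-270)<14)]; q=q[q[:,2]<24]; print('foot',len(q),[ (x,np.median(q[abs(q[:,0]-x)<6][:,2]).round(1)) for x in (430,455,470,480)])
E
```

```text
4 [96.9865528  97.58220955]
{'t': np.float64(22.217), 'joints': array([0.421, 0.494, 1.945, 0.   , 0.703, 0.421]), 'eef_pos': array([439.26 , 269.071, 100.047]), 'tcp_rot': array([-3.141,  0.   ,  1.571]), 'ft_force': array([-0.533, -0.466, -1.868]), 'moment': array([-0.131,  0.078,  0.01 ]), 'grip_force': np.float64(30.0), 'opening': np.float64(0.151)}
side 20 [442.3 275.2  16.5] 146
side 45 [436.7 278.6  45. ] 53
side 65 [437.2 279.7  64.9] 54
foot 251 [(430, np.float64(15.2)), (455, np.float64(15.3)), (470, np.float64(15.7)), (480, np.float64(15.4))]
scene 20 [439.  265.3  16.8] 132
scene 45 [433.8 263.4  44.6] 59
scene 65 [433.5 263.9  65.2] 62
foot 230 [(430, np.float64(15.4)), (455, np.float64(14.8)), (470, np.float64(14.8)), (480, np.float64(14.5))]
```

>>> step_arm([
  {"x":0,"y":0,"z":0.06,"rx":0,"ry":0,"rz":0},
  {"x":0,"y":0,"z":0.06,"rx":0,"ry":0,"rz":0},
  {"x":0,"y":0,"z":0.06,"rx":0,"ry":0,"rz":0},
  {"x":0,"y":0,"z":0.06,"rx":0,"ry":0,"rz":0},
  {"x":0,"y":0,"z":0.06,"rx":0,"ry":0,"rz":0},
  {"x":0,"y":0,"z":0.03,"rx":0,"ry":0,"rz":0},
  {"x":0,"y":0,"z":0.03,"rx":0,"ry":0,"rz":0},
  {"x":0,"y":0,"z":0.01,"rx":0,"ry":0,"rz":0},
  {"x":0,"y":0,"z":0.01,"rx":0,"ry":0,"rz":0},
  {"x":0,"y":0,"z":0,"rx":0,"ry":0,"rz":0},
])

```text
t: 23.15
eef_pos: [439.3, 269.1, 90.6]
tcp_rot: [-3.142, -0.0, 1.571]
ft_force: [-0.5, -0.4, -1.0]
opening: 0.146
grip_force: 30.0
```

>>> step_arm([
  {"x":0,"y":0,"z":0.01,"rx":0,"ry":0,"rz":0},
  {"x":0,"y":0,"z":0,"rx":0,"ry":0,"rz":0},
  {"x":0,"y":0,"z":0,"rx":0,"ry":0,"rz":0},
  {"x":0,"y":0,"z":0,"rx":0,"ry":0,"rz":0},
  {"x":0,"y":0,"z":0,"rx":0,"ry":0,"rz":0},
  {"x":0,"y":0,"z":0,"rx":0,"ry":0,"rz":0},
  {"x":0,"y":0,"z":0,"rx":0,"ry":0,"rz":0},
  {"x":0,"y":0,"z":0,"rx":0,"ry":0,"rz":0},
  {"x":0,"y":0,"z":0,"rx":0,"ry":0,"rz":0},
  {"x":0,"y":0,"z":0,"rx":0,"ry":0,"rz":0},
])

```text
t: 23.98
eef_pos: [439.4, 269.1, 90.5]
tcp_rot: [3.141, -0.0, 1.571]
ft_force: [0.1, -0.2, 0.4]
opening: 0.148
grip_force: 30.0
```

>>> step_arm([
  {"x":0,"y":0,"z":0,"rx":0,"ry":0,"rz":0},
  {"x":0,"y":0,"z":0,"rx":0,"ry":0,"rz":0},
  {"x":0,"y":0,"z":0,"rx":0,"ry":0,"rz":0},
  {"x":0,"y":0,"z":0,"rx":0,"ry":0,"rz":0},
  {"x":0,"y":0,"z":0,"rx":0,"ry":0,"rz":0},
  {"x":0,"y":0,"z":0,"rx":0,"ry":0,"rz":0},
  {"x":0,"y":0,"z":0,"rx":0,"ry":0,"rz":0},
  {"x":0,"y":0,"z":0,"rx":0,"ry":0,"rz":0},
  {"x":0,"y":0,"z":0,"rx":0,"ry":0,"rz":0},
  {"x":0,"y":0,"z":0,"rx":0,"ry":0,"rz":0},
], jaw=-0.2)

```text
t: 24.82
eef_pos: [439.3, 269.1, 90.4]
tcp_rot: [3.142, -0.0, 1.571]
ft_force: [-0.5, -0.4, -0.7]
opening: 0.601
grip_force: 0.0
```

>>> step_arm([
  {"x":0,"y":0,"z":-0.2,"rx":0,"ry":0,"rz":0},
  {"x":0,"y":0,"z":-0.5,"rx":0,"ry":0,"rz":0},
  {"x":0,"y":0,"z":-0.8,"rx":0,"ry":0,"rz":0},
  {"x":0,"y":0,"z":-1,"rx":0,"ry":0,"rz":0},
  {"x":0,"y":0,"z":-1,"rx":0,"ry":0,"rz":0},
  {"x":0,"y":0,"z":-1,"rx":0,"ry":0,"rz":0},
  {"x":0,"y":0,"z":-0.8,"rx":0,"ry":0,"rz":0},
  {"x":0,"y":0,"z":-0.5,"rx":0,"ry":0,"rz":0},
  {"x":0,"y":0,"z":-0.2,"rx":0,"ry":0,"rz":0},
  {"x":0,"y":0,"z":0,"rx":0,"ry":0,"rz":0},
])

```text
t: 25.65
eef_pos: [439.5, 269.2, 241.5]
tcp_rot: [3.14, -0.001, 1.571]
ft_force: [-0.2, -0.2, 0.0]
opening: 0.597
grip_force: 0.0
```

```bash
python3 - <<'E'
from h import *
c=read_camera('side');save(c,'s4')
s=state();print({k:np.round(v,3) for k,v in s.items() if k not in('tau','qvel')})
P=pts(c);q=P[near(P,573,180,11,86,120)];print('sleeve',len(q),np.percentile(q[:,2],[50,90]) if len(q) else 0)
print('handle',rect(P,near(P,439,269,25,122,136)),P[near(P,439,269,25,40,60)].mean(0),P[near(P,439,269,25,80,100)].mean(0))
E
```

```text
{'t': np.float64(25.7), 'joints': array([0.421, 0.306, 1.791, 0.   , 1.044, 0.421]), 'eef_pos': array([439.217, 269.015, 240.457]), 'tcp_rot': array([ 3.141, -0.   ,  1.571]), 'ft_force': array([ 0.315, -0.089,  0.723]), 'moment': array([-0.078,  0.118,  0.016]), 'grip_force': np.float64(0.0), 'opening': np.float64(0.602)}
sleeve 47 [96.54052294 98.39624225]
handle (((438.88037109375, 271.35894775390625), (14.195600509643555, 24.6358642578125), 2.8395652770996094), 71) [436.81588859 278.66314909  50.06062025] [436.86871196 279.16298094  89.03091835]
```

View pics/s4.png

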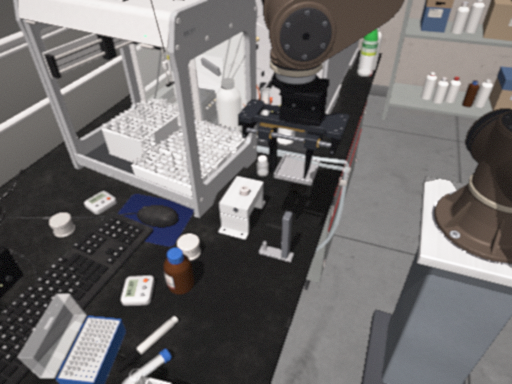

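Side view: key stands upright at (286,235), free of the gripper, and the white sleeve stands proud of the deck at (246,183). The tray is in view at (295,165).

```bash
python3 - <<'E'
from h import *
tw([573.4,178.8,200],np.pi,20)
E
```

```text
rows 20 x -0.349 y 0.083 z 0.081 rz -0.785 from [439.2 269.  240.5] [ 3.1411e+00 -3.0000e-04  1.5708e+00]
```

>>> step_arm([
  {"x":-0.349,"y":0.083,"z":0.081,"rx":0,"ry":0,"rz":-0.785},
  {"x":-0.349,"y":0.083,"z":0.081,"rx":0,"ry":0,"rz":-0.785},
  {"x":-0.349,"y":0.083,"z":0.081,"rx":0,"ry":0,"rz":-0.785},
  {"x":-0.349,"y":0.083,"z":0.081,"rx":0,"ry":0,"rz":-0.785},
  {"x":-0.349,"y":0.083,"z":0.081,"rx":0,"ry":0,"rz":-0.785},
  {"x":-0.349,"y":0.083,"z":0.081,"rx":0,"ry":0,"rz":-0.785},
  {"x":-0.349,"y":0.083,"z":0.081,"rx":0,"ry":0,"rz":-0.785},
  {"x":-0.349,"y":0.083,"z":0.081,"rx":0,"ry":0,"rz":-0.785},
  {"x":-0.349,"y":0.083,"z":0.081,"rx":0,"ry":0,"rz":-0.785},
  {"x":-0.349,"y":0.083,"z":0.081,"rx":0,"ry":0,"rz":-0.785},
])

```text
t: 26.53
eef_pos: [487.5, 195.7, 218.7]
tcp_rot: [-3.14, -0.001, 2.36]
ft_force: [-0.0, -0.4, 0.0]
opening: 0.599
grip_force: 0.0
```

>>> step_arm([
  {"x":-0.349,"y":0.083,"z":0.081,"rx":0,"ry":0,"rz":-0.785},
  {"x":-0.349,"y":0.083,"z":0.081,"rx":0,"ry":0,"rz":-0.785},
  {"x":-0.349,"y":0.083,"z":0.081,"rx":0,"ry":0,"rz":-0.785},
  {"x":-0.349,"y":0.083,"z":0.081,"rx":0,"ry":0,"rz":-0.785},
  {"x":-0.349,"y":0.083,"z":0.081,"rx":0,"ry":0,"rz":-0.785},
  {"x":-0.349,"y":0.083,"z":0.081,"rx":0,"ry":0,"rz":-0.785},
  {"x":-0.349,"y":0.083,"z":0.081,"rx":0,"ry":0,"rz":-0.785},
  {"x":-0.349,"y":0.083,"z":0.081,"rx":0,"ry":0,"rz":-0.785},
  {"x":-0.349,"y":0.083,"z":0.081,"rx":0,"ry":0,"rz":-0.785},
  {"x":-0.349,"y":0.083,"z":0.081,"rx":0,"ry":0,"rz":-0.785},
])

```text
t: 27.37
eef_pos: [573.4, 178.8, 198.2]
tcp_rot: [-3.141, -0.002, -3.139]
ft_force: [0.7, 0.7, 0.1]
opening: 0.602
grip_force: 0.0
```

```bash
python3 - <<'E'
from h import *
import time
c=read_camera('wrist');save(c,'w5');np.save('pics/w5.npy',c,allow_pickle=True)
P=pts(c)
s=state();print({k:np.round(v,3) for k,v in s.items() if k not in('tau','qvel')})
m=near(P,573,179,22,86,105);print('sleeve',rect(P,m),np.percentile(P[m][:,2],[50,90]) if m.any() else 0)
m=near(P,580,179,70,79,85);print('deck',rect(P,m))
m=near(P,510,-55,85,12,25)&(P[...,0]<580);print('tray rim',rect(P,m))
m=near(P,510,-55,35,-5,12);print('floor',np.median(P[m],0),m.sum())
E
```

```text
{'t': np.float64(27.417), 'joints': array([ 0.192,  0.476,  1.637,  0.   ,  1.031, -1.387]), 'eef_pos': array([574.547, 178.887, 197.782]), 'tcp_rot': array([-3.141e+00, -2.000e-03, -3.133e+00]), 'ft_force': array([-0.721, -0.216, -2.09 ]), 'moment': array([-0.021,  0.067, -0.002]), 'grip_force': np.float64(0.0), 'opening': np.float64(0.603)}
sleeve (((572.1328735351562, 180.16598510742188), (23.286392211914062, 22.64698600769043), 2.7270054817199707), 350) [97.76948216 98.89160137]
deck (((580.1565551757812, 179.86056518554688), (70.75896453857422, 117.82157897949219), 0.45878759026527405), 6009)
tray rim (((514.3927001953125, -69.75410461425781), (130.94932556152344, 132.29266357421875), 0.21045279502868652), 1700)
floor [509.40279422 -55.09523747   4.88869405] 2413
```

View pics/w5.png

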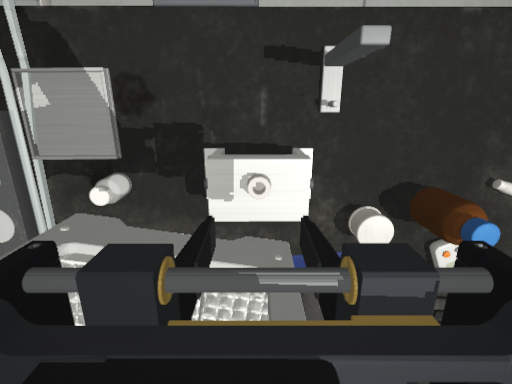

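The wrist view shows the sleeve's ring at (260,186) in the deck, the tray corners at about (12,70),(108,67),(120,158),(32,160), vial at (110,188) and the key at (335,75).

```bash
python3 - <<'E'
from h import *
c=np.load('pics/w5.npy',allow_pickle=True).item()
for u,v in [(12,70),(108,67),(120,158),(32,160)]: print(ray(c,u,v,18).round(1))
P=pts(c)
m=(P[...,2]<9)&(P[...,2]>2.5)&(abs(P[...,0]-510)<58)&(abs(P[...,1]+55)<58);print('floor',rect(P,m))
for n in('scene','side'):
    c=np.load(f'pics/{n}0.npy',allow_pickle=True).item();Q=pts(c)
    m=(Q[...,2]<9)&(Q[...,2]>2.5)&(abs(Q[...,0]-510)<60)&(abs(Q[...,1]+55)<60);print(n,rect(Q,m))
    for x in range(430,600,30):
        m=(abs(Q[...,0]-x)<15)&(Q[...,1]>-170)&(Q[...,1]<60)&(Q[...,2]>30)&(Q[...,2]<350); q=Q[m]
        if len(q)>3: print(n,x,q[q[:,1].argmax()].round(),q[:,1].min().round(),q[:,2].max().round())
E
```

```text
[ 451.9 -110.6   18. ]
[448.3   2.9  18. ]
[556.1   2.3  18. ]
[ 559.1 -111.4   18. ]
floor (((509.8411865234375, -55.08322525024414), (114.77204132080078, 114.7587890625), 0.45603230595588684), 6578)
scene (((510.3904113769531, -56.84884262084961), (117.1715316772461, 116.57331085205078), 0.6640116572380066), 1463)
scene 520 [ 526. -164.  249.] -169.0 258.0
scene 550 [ 565. -133.  275.] -157.0 346.0
scene 580 [594.   5.  35.] -170.0 317.0
side (((509.4865417480469, -56.615447998046875), (111.24246978759766, 118.11739349365234), 2.533865213394165), 614)
side 520 [ 532. -156.  240.] -169.0 259.0
side 550 [ 564. -131.  279.] -168.0 302.0
side 580 [590.  11.  34.] -170.0 316.0
```

>>> step_arm([
  {"x":0.016,"y":0.02,"z":0.2,"rx":0,"ry":0,"rz":0},
  {"x":0,"y":0,"z":0.5,"rx":0,"ry":0,"rz":0},
  {"x":0,"y":0,"z":0.6,"rx":0,"ry":0,"rz":0},
  {"x":0,"y":0,"z":0.7,"rx":0,"ry":0,"rz":0},
  {"x":0,"y":0,"z":0.7,"rx":0,"ry":0,"rz":0},
  {"x":0,"y":0,"z":0.6,"rx":0,"ry":0,"rz":0},
  {"x":0,"y":0,"z":0.5,"rx":0,"ry":0,"rz":0},
  {"x":0,"y":0,"z":0.3,"rx":0,"ry":0,"rz":0},
  {"x":0,"y":0,"z":0.2,"rx":0,"ry":0,"rz":0},
  {"x":0,"y":0,"z":0,"rx":0,"ry":0,"rz":0},
])

```text
t: 28.25
eef_pos: [572.3, 179.4, 91.4]
tcp_rot: [-3.141, -0.002, 3.14]
ft_force: [-1.0, -0.0, -0.1]
opening: 0.601
grip_force: 0.0
```

>>> step_arm([
  {"x":0,"y":0,"z":0.04,"rx":0,"ry":0,"rz":0},
  {"x":0,"y":0,"z":0.06,"rx":0,"ry":0,"rz":0},
  {"x":0,"y":0,"z":0.06,"rx":0,"ry":0,"rz":0},
  {"x":0,"y":0,"z":0.06,"rx":0,"ry":0,"rz":0},
  {"x":0,"y":0,"z":0.04,"rx":0,"ry":0,"rz":0},
  {"x":0,"y":0,"z":0.02,"rx":0,"ry":0,"rz":0},
  {"x":0,"y":0,"z":0,"rx":0,"ry":0,"rz":0},
  {"x":0,"y":0,"z":0,"rx":0,"ry":0,"rz":0},
  {"x":0,"y":0,"z":0,"rx":0,"ry":0,"rz":0},
  {"x":0,"y":0,"z":0,"rx":0,"ry":0,"rz":0},
])

```text
t: 29.08
eef_pos: [573.1, 179.5, 85.4]
tcp_rot: [3.142, 0.0, 3.141]
ft_force: [-0.0, -0.2, 0.1]
opening: 0.598
grip_force: 0.0
```

```bash
python3 - <<'E'
from h import *
s=state();print({k:np.round(v,3) for k,v in s.items() if k not in('tau','qvel')})
E
```

```text
{'t': np.float64(29.083), 'joints': array([ 0.194,  0.61 ,  1.744,  0.   ,  0.788, -1.377]), 'eef_pos': array([573.05 , 179.487,  85.424]), 'tcp_rot': array([3.142, 0.   , 3.141]), 'ft_force': array([-0.002, -0.191,  0.068]), 'moment': array([-0.011, -0.034,  0.039]), 'grip_force': np.float64(0.0), 'opening': np.float64(0.598)}
```

Lower another millimetre, then close.

>>> step_arm([
  {"x":0,"y":0,"z":0.04,"rx":0,"ry":0,"rz":0},
  {"x":0,"y":0,"z":0,"rx":0,"ry":0,"rz":0},
  {"x":0,"y":0,"z":0,"rx":0,"ry":0,"rz":0},
  {"x":0,"y":0,"z":0,"rx":0,"ry":0,"rz":0},
  {"x":0,"y":0,"z":0,"rx":0,"ry":0,"rz":0},
  {"x":0,"y":0,"z":0,"rx":0,"ry":0,"rz":0},
  {"x":0,"y":0,"z":0,"rx":0,"ry":0,"rz":0},
  {"x":0,"y":0,"z":0,"rx":0,"ry":0,"rz":0},
  {"x":0,"y":0,"z":0,"rx":0,"ry":0,"rz":0},
  {"x":0,"y":0,"z":0,"rx":0,"ry":0,"rz":0},
], jaw=1)

```text
t: 29.92
eef_pos: [573.0, 179.5, 84.4]
tcp_rot: [3.141, 0.0, 3.141]
ft_force: [0.2, 0.7, -0.4]
opening: 0.239
grip_force: 30.0
```

```bash
python3 - <<'E'
from h import *
s=state();print({k:np.round(v,3) for k,v in s.items() if k not in('tau','qvel')})
E
```

```text
{'t': np.float64(29.917), 'joints': array([ 0.194,  0.611,  1.745,  0.   ,  0.785, -1.376]), 'eef_pos': array([573.049, 179.498,  84.412]), 'tcp_rot': array([3.141, 0.   , 3.141]), 'ft_force': array([ 0.171,  0.745, -0.39 ]), 'moment': array([ 0.106, -0.035,  0.047]), 'grip_force': np.float64(29.999), 'opening': np.float64(0.239)}
```

>>> step_arm([
  {"x":0,"y":0,"z":-0.04,"rx":0,"ry":0,"rz":0},
  {"x":0,"y":0,"z":-0.06,"rx":0,"ry":0,"rz":0},
  {"x":0,"y":0,"z":-0.08,"rx":0,"ry":0,"rz":0},
  {"x":0,"y":0,"z":-0.1,"rx":0,"ry":0,"rz":0},
  {"x":0,"y":0,"z":-0.1,"rx":0,"ry":0,"rz":0},
  {"x":0,"y":0,"z":-0.1,"rx":0,"ry":0,"rz":0},
  {"x":0,"y":0,"z":-0.1,"rx":0,"ry":0,"rz":0},
  {"x":0,"y":0,"z":-0.1,"rx":0,"ry":0,"rz":0},
  {"x":0,"y":0,"z":-0.1,"rx":0,"ry":0,"rz":0},
  {"x":0,"y":0,"z":-0.1,"rx":0,"ry":0,"rz":0},
])

```text
t: 30.75
eef_pos: [573.1, 179.5, 106.7]
tcp_rot: [3.142, 0.0, 3.141]
ft_force: [-0.2, 0.1, 0.1]
opening: 0.247
grip_force: 30.0
```

>>> step_arm([
  {"x":0,"y":0,"z":-0.2,"rx":0,"ry":0,"rz":0},
  {"x":0,"y":0,"z":-0.3,"rx":0,"ry":0,"rz":0},
  {"x":0,"y":0,"z":-0.4,"rx":0,"ry":0,"rz":0},
  {"x":0,"y":0,"z":-0.4,"rx":0,"ry":0,"rz":0},
  {"x":0,"y":0,"z":-0.4,"rx":0,"ry":0,"rz":0},
  {"x":0,"y":0,"z":-0.3,"rx":0,"ry":0,"rz":0},
  {"x":0,"y":0,"z":-0.2,"rx":0,"ry":0,"rz":0},
  {"x":0,"y":0,"z":0,"rx":0,"ry":0,"rz":0},
  {"x":0,"y":0,"z":0,"rx":0,"ry":0,"rz":0},
  {"x":0,"y":0,"z":0,"rx":0,"ry":0,"rz":0},
])

```text
t: 31.58
eef_pos: [572.8, 179.5, 161.0]
tcp_rot: [-3.142, -0.001, 3.141]
ft_force: [0.6, -0.0, -0.5]
opening: 0.244
grip_force: 30.0
```

```bash
python3 - <<'E'
from h import *
s=state();print({k:np.round(v,3) for k,v in s.items() if k not in('tau','qvel')})
ims=[]
for n in('scene','side'):
    c=read_camera(n);u,v=proj(c,[573,179,150]).astype(int)
    im=cv2.cvtColor(c['image'],cv2.COLOR_RGB2BGR)[v-40:v+40,u-40:u+40];ims.append(cv2.resize(im,(400,400),interpolation=cv2.INTER_CUBIC))
    P=pts(c);z0=s['eef_pos'][2]
    q=P[near(P,573,179,16,z0-30,z0-1)];print(n,len(q),q.min(0).round(1),q.max(0).round(1))
cv2.imwrite('pics/g.png',np.hstack(ims))
tw([500,-48,150],np.pi/2,20)
E
```

```text
{'t': np.float64(31.583), 'joints': array([ 0.194,  0.514,  1.681,  0.   ,  0.948, -1.377]), 'eef_pos': array([572.807, 179.454, 160.976]), 'tcp_rot': array([-3.142e+00, -1.000e-03,  3.141e+00]), 'ft_force': array([ 0.555, -0.013, -0.499]), 'moment': array([0.038, 0.042, 0.   ]), 'grip_force': np.float64(29.997), 'opening': np.float64(0.244)}
scene 23 [559.3 168.  150.5] [573.2 183.5 159.9]
side 23 [561.4 181.9 150.5] [581.2 193.9 159.1]
rows 20 x -0.224 y -0.480 z 0.022 rz 0.785 from [572.8 179.4 160.9] [-3.1415e+00 -9.0000e-04  3.1408e+00]
```

View pics/g.png

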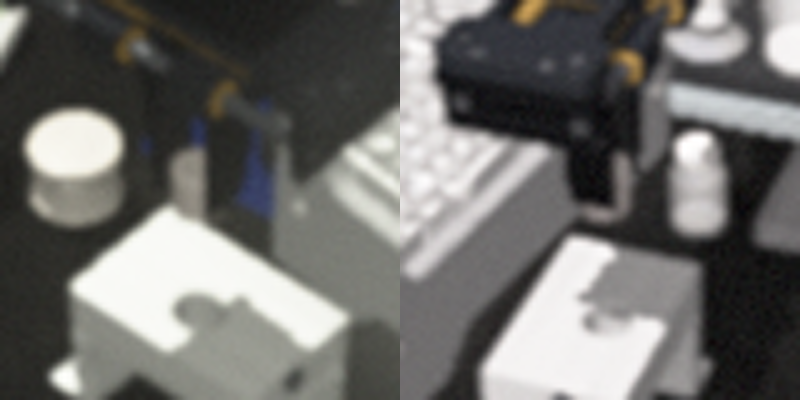

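Picture: the sleeve hangs between the fingers upright and the recess in the deck is empty. First translate clear of the hood, then turn part-way over the tray.

>>> step_arm([
  {"x":0.2,"y":-0.2,"z":0,"rx":0,"ry":0,"rz":0},
  {"x":0.3,"y":-0.5,"z":0,"rx":0,"ry":0,"rz":0},
  {"x":0.3,"y":-0.5,"z":0,"rx":0,"ry":0,"rz":0},
  {"x":0.3,"y":-0.5,"z":0,"rx":0,"ry":0,"rz":0},
  {"x":0.3,"y":-0.5,"z":0,"rx":0,"ry":0,"rz":0},
  {"x":0.3,"y":-0.5,"z":0,"rx":0,"ry":0,"rz":0},
  {"x":0.3,"y":-0.5,"z":0,"rx":0,"ry":0,"rz":0},
  {"x":0.3,"y":-0.5,"z":0,"rx":0,"ry":0,"rz":0},
  {"x":0.3,"y":-0.5,"z":0,"rx":0,"ry":0,"rz":0},
  {"x":0.3,"y":-0.5,"z":0,"rx":0,"ry":0,"rz":0},
])

```text
t: 32.52
eef_pos: [499.7, 60.8, 161.4]
tcp_rot: [3.142, 0.0, 3.141]
ft_force: [-1.0, -0.1, -1.6]
opening: 0.246
grip_force: 30.0
```

```bash
python3 - <<'E'
from h import *
tw([502,-50,110],np.pi-0.9,10)
E
```

```text
rows 10 x -0.190 y -0.418 z 0.206 rz 0.899 from [499.7  60.8 161.4] [3.1415e+00 2.0000e-04 3.1408e+00]
```

>>> step_arm([
  {"x":-0.19,"y":-0.418,"z":0.2,"rx":0,"ry":0,"rz":0.9},
  {"x":-0.19,"y":-0.418,"z":0.2,"rx":0,"ry":0,"rz":0.9},
  {"x":-0.19,"y":-0.418,"z":0.2,"rx":0,"ry":0,"rz":0.9},
  {"x":-0.19,"y":-0.418,"z":0.2,"rx":0,"ry":0,"rz":0.9},
  {"x":-0.19,"y":-0.418,"z":0.2,"rx":0,"ry":0,"rz":0.9},
  {"x":-0.19,"y":-0.418,"z":0.2,"rx":0,"ry":0,"rz":0.9},
  {"x":-0.19,"y":-0.418,"z":0.2,"rx":0,"ry":0,"rz":0.9},
  {"x":-0.19,"y":-0.418,"z":0.2,"rx":0,"ry":0,"rz":0.9},
  {"x":-0.19,"y":-0.418,"z":0.2,"rx":0,"ry":0,"rz":0.9},
  {"x":-0.19,"y":-0.418,"z":0.2,"rx":0,"ry":0,"rz":0.9},
])

```text
t: 33.35
eef_pos: [502.3, -50.1, 111.2]
tcp_rot: [3.141, 0.0, 2.236]
ft_force: [0.2, -0.3, -0.3]
opening: 0.248
grip_force: 30.0
```

>>> step_arm([
  {"x":0,"y":0,"z":0.1,"rx":0,"ry":0,"rz":0},
  {"x":0,"y":0,"z":0.3,"rx":0,"ry":0,"rz":0},
  {"x":0,"y":0,"z":0.5,"rx":0,"ry":0,"rz":0},
  {"x":0,"y":0,"z":0.6,"rx":0,"ry":0,"rz":0},
  {"x":0,"y":0,"z":0.6,"rx":0,"ry":0,"rz":0},
  {"x":0,"y":0,"z":0.5,"rx":0,"ry":0,"rz":0},
  {"x":0,"y":0,"z":0.4,"rx":0,"ry":0,"rz":0},
  {"x":0,"y":0,"z":0.2,"rx":0,"ry":0,"rz":0},
  {"x":0,"y":0,"z":0.1,"rx":0,"ry":0,"rz":0},
  {"x":0,"y":0,"z":0,"rx":0,"ry":0,"rz":0},
])

```text
t: 34.18
eef_pos: [502.7, -48.7, 28.6]
tcp_rot: [-3.141, -0.0, 2.242]
ft_force: [-0.3, -0.1, -1.0]
opening: 0.242
grip_force: 30.0
```

>>> step_arm([
  {"x":0,"y":0,"z":0.08,"rx":0,"ry":0,"rz":0},
  {"x":0,"y":0,"z":0.08,"rx":0,"ry":0,"rz":0},
  {"x":0,"y":0,"z":0.08,"rx":0,"ry":0,"rz":0},
  {"x":0,"y":0,"z":0.08,"rx":0,"ry":0,"rz":0},
  {"x":0,"y":0,"z":0.06,"rx":0,"ry":0,"rz":0},
  {"x":0,"y":0,"z":0.06,"rx":0,"ry":0,"rz":0},
  {"x":0,"y":0,"z":0.04,"rx":0,"ry":0,"rz":0},
  {"x":0,"y":0,"z":0.02,"rx":0,"ry":0,"rz":0},
  {"x":0,"y":0,"z":0,"rx":0,"ry":0,"rz":0},
  {"x":0,"y":0,"z":0,"rx":0,"ry":0,"rz":0},
])

```text
t: 35.02
eef_pos: [502.8, -48.9, 16.4]
tcp_rot: [3.142, -0.0, 2.241]
ft_force: [0.2, 0.3, 0.2]
opening: 0.241
grip_force: 30.0
```

>>> step_arm([
  {"x":0,"y":0,"z":0.02,"rx":0,"ry":0,"rz":0},
  {"x":0,"y":0,"z":0.02,"rx":0,"ry":0,"rz":0},
  {"x":0,"y":0,"z":0,"rx":0,"ry":0,"rz":0},
  {"x":0,"y":0,"z":0,"rx":0,"ry":0,"rz":0},
  {"x":0,"y":0,"z":0,"rx":0,"ry":0,"rz":0},
  {"x":0,"y":0,"z":0,"rx":0,"ry":0,"rz":0},
  {"x":0,"y":0,"z":0,"rx":0,"ry":0,"rz":0},
  {"x":0,"y":0,"z":0,"rx":0,"ry":0,"rz":0},
  {"x":0,"y":0,"z":0,"rx":0,"ry":0,"rz":0},
  {"x":0,"y":0,"z":0,"rx":0,"ry":0,"rz":0},
])

```text
t: 35.85
eef_pos: [502.7, -48.9, 15.4]
tcp_rot: [3.142, -0.0, 2.241]
ft_force: [0.3, -1.4, -0.1]
opening: 0.245
grip_force: 30.0
```

>>> step_arm([
  {"x":0,"y":0,"z":0.01,"rx":0,"ry":0,"rz":0},
  {"x":0,"y":0,"z":0.01,"rx":0,"ry":0,"rz":0},
  {"x":0,"y":0,"z":0.01,"rx":0,"ry":0,"rz":0},
  {"x":0,"y":0,"z":0,"rx":0,"ry":0,"rz":0},
  {"x":0,"y":0,"z":0,"rx":0,"ry":0,"rz":0},
  {"x":0,"y":0,"z":0,"rx":0,"ry":0,"rz":0},
  {"x":0,"y":0,"z":0,"rx":0,"ry":0,"rz":0},
  {"x":0,"y":0,"z":0,"rx":0,"ry":0,"rz":0},
  {"x":0,"y":0,"z":0,"rx":0,"ry":0,"rz":0},
  {"x":0,"y":0,"z":0,"rx":0,"ry":0,"rz":0},
])

```text
t: 36.68
eef_pos: [502.8, -49.0, 14.7]
tcp_rot: [3.141, 0.0, 2.241]
ft_force: [-0.4, -1.5, 3.7]
opening: 0.243
grip_force: 30.0
```

```bash
python3 - <<'E'
from h import *
s=state();print({k:np.round(v,3) for k,v in s.items() if k not in('tau','qvel')})
E
```

```text
{'t': np.float64(36.683), 'joints': array([-0.228,  0.632,  2.023,  0.   ,  0.486, -0.898]), 'eef_pos': array([502.821, -48.974,  14.695]), 'tcp_rot': array([3.141, 0.   , 2.241]), 'ft_force': array([-0.376, -1.532,  3.661]), 'moment': array([-0.229,  0.081,  0.048]), 'grip_force': np.float64(30.001), 'opening': np.float64(0.243)}
```

Touch felt (≈4 N). Release and rise.

>>> step_arm([
  {"x":0,"y":0,"z":0,"rx":0,"ry":0,"rz":0},
  {"x":0,"y":0,"z":0,"rx":0,"ry":0,"rz":0},
  {"x":0,"y":0,"z":0,"rx":0,"ry":0,"rz":0},
  {"x":0,"y":0,"z":0,"rx":0,"ry":0,"rz":0},
  {"x":0,"y":0,"z":0,"rx":0,"ry":0,"rz":0},
  {"x":0,"y":0,"z":0,"rx":0,"ry":0,"rz":0},
  {"x":0,"y":0,"z":0,"rx":0,"ry":0,"rz":0},
  {"x":0,"y":0,"z":0,"rx":0,"ry":0,"rz":0},
  {"x":0,"y":0,"z":0,"rx":0,"ry":0,"rz":0},
  {"x":0,"y":0,"z":0,"rx":0,"ry":0,"rz":0},
], jaw=-0.2)

```text
t: 37.52
eef_pos: [502.8, -48.9, 14.6]
tcp_rot: [3.141, -0.0, 2.241]
ft_force: [-0.4, -0.3, 0.4]
opening: 0.601
grip_force: 0.0
```

>>> step_arm([
  {"x":0,"y":0,"z":-0.1,"rx":0,"ry":0,"rz":0},
  {"x":0,"y":0,"z":-0.3,"rx":0,"ry":0,"rz":0},
  {"x":0,"y":0,"z":-0.6,"rx":0,"ry":0,"rz":0},
  {"x":0,"y":0,"z":-0.9,"rx":0,"ry":0,"rz":0},
  {"x":0,"y":0,"z":-1,"rx":0,"ry":0,"rz":0},
  {"x":0,"y":0,"z":-1,"rx":0,"ry":0,"rz":0},
  {"x":0,"y":0,"z":-0.8,"rx":0,"ry":0,"rz":0},
  {"x":0,"y":0,"z":-0.5,"rx":0,"ry":0,"rz":0},
  {"x":0,"y":0,"z":-0.2,"rx":0,"ry":0,"rz":0},
  {"x":0,"y":0,"z":0,"rx":0,"ry":0,"rz":0},
])

```text
t: 38.35
eef_pos: [503.1, -49.0, 151.0]
tcp_rot: [3.14, 0.002, 2.241]
ft_force: [0.1, 0.1, -1.1]
opening: 0.598
grip_force: 0.0
```

```bash
python3 - <<'E'
from h import *
s=state();print({k:np.round(v,3) for k,v in s.items() if k not in('tau','qvel')})
for n in('scene','side'):
    c=read_camera(n);P=pts(c);save(c,n+'9')
    m=near(P,503,-49,25,24,40);print(n,'sleeve top',rect(P,m),np.percentile(P[m][:,2],[10,50,90]) if m.any() else 0)
    print('key',rect(P,near(P,439,269,25,122,136)))
    for nm,x,y,lo,hi in [('tin',650,333,33,44),('amber',617,423,95,110),('vial',592,-8,50,64)]: print(nm,np.median(P[near(P,x,y,30,lo,hi)],0).round(1))
c=np.load('pics/scene0.npy',allow_pickle=True).item();P=pts(c)
for nm,x,y,lo,hi in [('tin',650,333,33,44),('amber',617,423,95,110),('vial',592,-8,50,64)]: print('0',nm,np.median(P[near(P,x,y,30,lo,hi)],0).round(1))
E
```

```text
{'t': np.float64(38.35), 'joints': array([-0.228,  0.405,  1.922,  0.   ,  0.812, -0.898]), 'eef_pos': array([503.078, -48.988, 150.955]), 'tcp_rot': array([3.140e+00, 2.000e-03, 2.241e+00]), 'ft_force': array([ 0.146,  0.097, -1.127]), 'moment': array([-0.063,  0.027, -0.06 ]), 'grip_force': np.float64(0.0), 'opening': np.float64(0.598)}
scene sleeve top (((500.6559753417969, -49.881439208984375), (23.894960403442383, 21.28689956665039), 35.6004753112793), 65) [24.58973752 27.39940338 28.83068393]
key (((436.8123474121094, 268.80938720703125), (26.34114646911621, 13.801681518554688), 86.75758361816406), 69)
tin [647.3 331.7  36.4]
amber [620.7 417.4 100.7]
vial [nan nan nan]
side sleeve top (((501.5602722167969, -47.2950325012207), (20.71449089050293, 20.616287231445312), 10.045066833496094), 30) [24.901752   26.74097606 28.74136304]
key (((439.2696533203125, 271.9386901855469), (14.169285774230957, 26.002286911010742), 2.0878474712371826), 72)
tin [649.6 337.3  37.1]
amber [622.3 425.  101.9]
vial [593.7  -6.4  55.3]
0 tin [647.9 330.6  36.4]
0 amber [621.6 417.3 101.3]
0 vial [592.4 -10.5  55.5]
  return _methods._mean(a, axis=axis, dtype=dtype,
  ret = um.true_divide(
```

View pics/scene9.png

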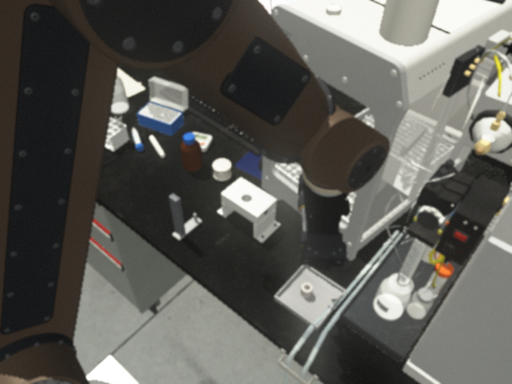

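The sleeve stands upright in the tray (307,288) with its top at ~28 mm, as expected. The key stands upright at (180,220), the bystanders are unmoved, and the gripper is clear.

```bash
python3 -c "
from cell import *
print(job_done())"
```

```text
the job is handed in; nothing more can be done
None
```

I pushed the sleeve up, stood the key back upright clear of the stand, set the sleeve upright in the tray and handed the job in at about 38 s; the hand-in gave no verdict, and I last measured the vial from the side camera only.

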